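# Hang the pump head on its drive and dial in the flow

### The job

The grey pump head is lying on its side on the bench: hang it upright by its two claws in the slotted uprights on the front of the pump drive and press it down until it locks fully home. Then turn the black flow dial on top of the drive to six clicks up from its stop. Leave the other things on the bench as they are.

Things in the scene. Friction and masses are not known exactly. Their poses are not given: they have to be found in the camera images.
- drive: Pump drive, fixed to the bench: white housing 200 deep x 240 wide, its flat top 135 mm above the bench. Origin on its front face (the blue side with the uprights), at bench level, under the middle of the dock; x points into the drive (away from the front), y to the left along the face, z up. The housing spans y -165 to +75 mm
- slots (a point): On the drive's front face, at the height of the slots' lower edges (96 mm above the bench), midway between two steel uprights; axes as drive. The uprights, at y = -15.5 and +15.5 mm, are 5 mm thick and hollow behind for 19 mm; each has one slot 11 wide x 27 mm high. Yellow marks on the drive's top show where the slots are
- dock (a point): Where the head's centre is when fully home: 22 mm in front of the drive's face and 72.5 mm above the bench, midway between the uprights; axes as drive (the head's axes line up with them). The home head keeps up to 2 mm of play outwards and 1.5 mm sideways
- head_centre (a point): Centre of the loose grey pump head, a block 44 (x) x 50 (y) x 115 mm (z), about 0.4 kg; x points to its back, where the claws are, z up from the foot to the orange top. It starts lying on a flank with y pointing up. The lower 60 mm of its back and the other faces are clear of the claws. Stood on its foot, it stays upright
- claws (a point): On the head's back, midway between two steel claws, level with their necks' undersides (22 mm behind and 23.5 mm above the centre). The claws, 8 mm wide at y = -15.5 and +15.5 mm, stick out 13 mm: a neck 7 mm thick, ending in a 6 mm tooth that hangs 16 mm below the neck. They enter the slots with the head upright, 18 (+-1.5) mm above home; then in until the back meets the face, and down
- latch (a joint): Travel in m of the brass latch nose between the uprights: 0 when sprung out, grows as it is pushed in. Over the last 13 mm down, a ramp in the head's back pushes it in by 2 to 5 mm, so the head must be pressed down with about 5 to 10 N; fully down, the nose springs out again and the head cannot lift
- dial_grip (a point): On the vertical axis of the black flow dial on the drive's top, half-way up its grip bar: 48 long x 12 wide x 24 mm high, centred on the axis, its top 12 mm above this point and the round skirt (54 mm wide) 12 mm below it. x lies along the bar; the white pointer line marks its -x end
- dial (a joint): Dial angle in rad, growing clockwise seen from above; 0 at the lower stop, where the pointer is at the long red tick towards the drive's front. A sprung detent clicks every 24 degrees (0.4189 rad), one tick each, ten clicks in all; passing a click takes 0.1 to 0.2 N m. Let go, it settles in the nearest click
- beaker: Glass beaker, 66 mm across, 85 mm high, standing; origin under its centre. Bystander
- bottle: Amber bottle with blue cap, 60 mm across, 130 mm high, standing; origin under its centre. Bystander
- wrench: Steel combination wrench lying flat, 165 mm long, along x; origin at mid-length. Bystander
- marker: Grey marker pen lying, 120 mm long, 12 mm thick, along x; origin at mid-length. Bystander
- tie_bolt: Steel tie bolt with a blue nut lying, 66 mm long, 15 mm thick, along x; origin at mid-length. Bystander
- parts_box: Open clear parts box, 110 x 85 x 35 mm; origin under its centre. Bystander

How it is judged:
By the outcome, as a careful person would: the job done as asked, in the order asked, and still so for the second after the job is handed in, with the robot touching nothing.
It also fails if it takes over 72 s, if anything falls off the work surface, if the arm or the gripper's body presses on something with over 40 N, if the wrist force passes 120 N, or if a joint passes its speed limit or range.

### The arm

A 6-joint arm with a two-finger parallel gripper is mounted at the origin on the work surface. World frame = base frame: x ahead of the robot, y to its left, z up, the work surface at z = 0. Lengths are in m, angles in rad, forces in N, time in s.
With the tool pointing down it reaches from about 0.275 to 0.825 m from the base axis. Payload 5.2 kg.
Tool frame: the origin (TCP) lies at the very end of the fingers, on their centre line; the grasp point (between the pads) lies 19 mm behind it; z points along the fingers, y is the direction in which the jaws open and shut (so a half turn about z gives the same grasp; the last joint's range is limited). The gripper opens to 93 mm and grips with 3 to 60 N. Pads are 15 mm wide; open, the fingers measure 128 mm over their backs; the gripper's body (75 mm by 188 mm) begins 65 mm behind the grasp point.
Start: joints at [0.926, 0.259, 1.535, -0, 1.348, -0.203], TCP at [0.235, 0.497, 0.219] pointing down, gripper open.
Joint ranges: [-3.14, 3.14], [-0.91, 2.08], [0.19, 2.58], [-1.22, 4.36], [0.22, 2.71], [-3.12, 3.12]. Speed limits (rad/s): [2.57, 2.57, 3.14, 3.14, 3.14, 3.14].

### API

Orientations are given as a unit quaternion [x, y, z, w].
In Python, from cell import env gives the robot as it stands. The module is installed in compiled form; this text tells all that it offers.
- The arm moves only by the tool play_rows, never from a script. Its arguments are lists of equal length, an entry for each row: "xyz": the shift along the tool's x, y, z in units of 40 mm (1.0 is 40 mm), a list of three; "delta_rot": the turn, a rotation vector about the tool's x, y, z in units of 6 degrees (1.0 is 6 degrees), a list of three. A call has 1 to 10 rows; each row is the pose to reach, as a shift and turn from the pose commanded when the call began, along the tool's axes at that moment; what a row does not reach only later rows make up. A row lasts 1/12 s, in which the tool goes at most 41.7 mm and 7.16 degrees, less where a joint would pass 70% of its speed; a pose out of reach is approached as far as the arm can. A call with a gripper value outside its range is refused whole. "claw" is the finger opening in mm, from 0 to 93, set as the call begins (left out, the last holds). The fingers move at their own pace and stop on an object; "force" is the grip in N (left out, the last holds). Time passes only in rows, so rows that repeat a pose let the fingers close. It gives the time, the measured TCP pose, the force and the opening at its end, in the units of the state.
- env.sense(): the state, without advancing time (a new reading comes with each control period).
- env.snapshot(name): name is "side" or "top"; returns the picture (480x640x3 uint8, red, green, blue); there is no depth.
- env.camera_model(name): a dict with "fov_y" (degrees; the focal length in pixels is half the picture's height over the tangent of half this angle, whatever the lens; pixels are square), "cx", "cy" (the principal point, pixels), "D" ([k1, k2, p1, p2, k3] as OpenCV has them; the pictures are not rectified), "pose" (4x4, takes a point from camera to world coordinates). Camera axes: x right, y down, z forward; pixel columns grow to the right and rows downward; lengths in m; the calibration is good to about 2 mm. A picture is of the moment at which its call begins. camera_model takes no time and is no camera call.
- env.job_done(): hands the job in, once; it reports no verdict.
The state is a dict: "clock": time; "joint_positions": joint angles; "qvel": joint speeds; "joint_efforts": joint torques, N m; "ee_pos": TCP position; "ee_rot": TCP orientation; "contact_force": force on the tool from outside, world axes, zero at the start; "moment": the same for the moment, N m; "gripper_width": opening from 0.0 (shut) to 1.0 (fully open).
Only numpy, scipy, OpenCV 4.12 (cv2) and the standard library are available. Lean on these libraries where they do the work, as an engineer would, in place of code of your own. Each camera call takes 0.05 s, during which the arm holds its last target. There are 200 camera calls.

## Working session

There is one attempt and no reset: what is moved stays moved. The work goes in short steps, Python scripts to look and compute and a tool call to move; the robot and the scene stay as the last step left them, time stands still between calls to the robot, and variables do not carry over. Pictures are saved under pics/ and viewed, about 8 in all and at most 12, crops included, and the job is handed in when it is done.

Besides the shell and the picture viewer there is one more tool, called after "Emit:" in YAML: its name, and indented under it one key for each argument. play_rows: Moves the arm, as the interface text tells. Its arguments: {"type":"object","properties":{"xyz":{"type":"array","items":{"type":"array","items":{"type":"number"}}},"delta_rot":{"type":"array","items":{"type":"array","items":{"type":"number"}}},"claw":{"type":"number"},"force":{"type":"number"}},"required":["xyz","delta_rot"]}

```bash
mkdir -p pics; python3 - <<'E'
from cell import env
import cv2, numpy as np
for n in ("side","top"):
    im=env.snapshot(n); cv2.imwrite(f"pics/{n}0.png",im[:,:,::-1])
    m=env.camera_model(n); print(n,m["fov_y"],m["cx"],m["cy"],m["D"]); print(np.round(m["pose"],4))
s=env.sense(); print(s)
E
```

```text
side 53.378574059885146 320.0406703975025 240.12278128353023 [-0.04561843  0.          0.          0.          0.        ]
[[ 0.9933 -0.0814  0.0817  0.4461]
 [-0.115  -0.7527  0.6482 -0.6378]
 [ 0.0087 -0.6533 -0.7571  0.8514]
 [ 0.      0.      0.      1.    ]]
top 49.85706462431291 314.4518106707059 238.72415237834605 [0.05170391 0.         0.         0.         0.        ]
[[ 4.6600e-02 -9.7550e-01  2.1480e-01  2.4030e-01]
 [-9.9890e-01 -4.6400e-02  5.8000e-03  8.0000e-04]
 [ 4.3000e-03 -2.1480e-01 -9.7660e-01  1.3002e+00]
 [ 0.0000e+00  0.0000e+00  0.0000e+00  1.0000e+00]]
{'clock': 0.1, 'joint_positions': array([ 9.26195019e-01,  2.59226408e-01,  1.53593614e+00, -1.97974874e-05,
        1.34801116e+00, -2.02769408e-01]), 'qvel': array([ 0.00183572, -0.00174587, -0.00261541,  0.00045394, -0.00111403,
        0.0009739 ]), 'joint_efforts': array([ 3.81787722e-04, -4.38210726e+01, -2.84641886e+01,  7.19158421e-02,
        3.62991972e-02, -9.01726821e-05]), 'ee_pos': array([0.23485364, 0.496806  , 0.21793943]), 'ee_rot': array([ 2.19121195e-01,  9.75697329e-01, -7.24594368e-04, -3.16203566e-04]), 'contact_force': array([-0.27440213,  0.28553517,  0.06811063]), 'moment': array([ 0.0246009 , -0.00607282,  0.00215877]), 'gripper_width': 0.9979178464252053}
```

View pics/side0.png

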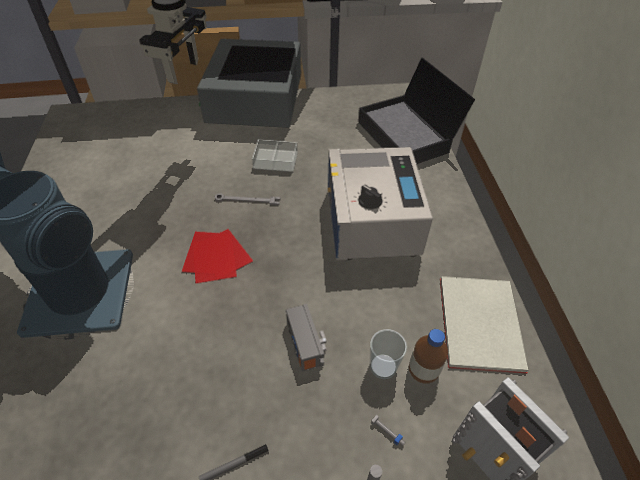

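View pics/top0.png

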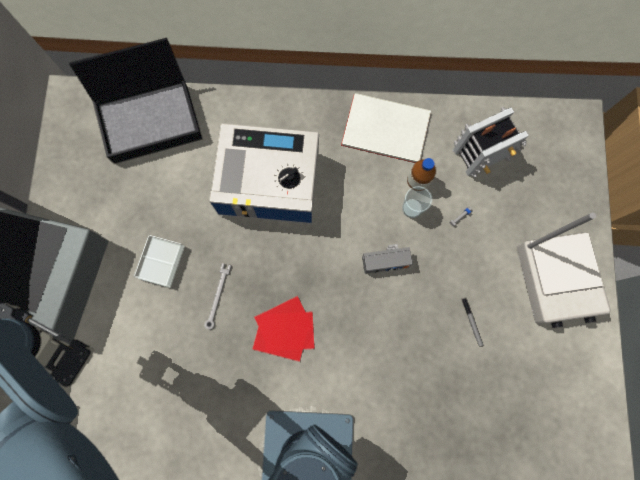

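The side view shows the head at about (305,338) with its orange top towards the camera and its claws pointing +x. The dial is at (370,197). In the top view the head is at (388,260), the drive at (265,172), the yellow marks near (242,201) and the dial at (290,177).

```bash
cat > h.py <<'E'
import cv2, numpy as np
from cell import env
from scipy.spatial.transform import Rotation as R
def cam(n):
    m=env.camera_model(n); f=240/np.tan(np.radians(m["fov_y"])/2)
    return np.array([[f,0,m["cx"]],[0,f,m["cy"]],[0,0,1]]),np.array(m["D"]),np.array(m["pose"])
def ray(n,uv):
    K,D,P=cam(n); p=cv2.undistortPoints(np.array(uv,float).reshape(-1,1,2),K,D)[:,0]
    return P[:3,3],np.c_[p,np.ones(len(p))]@P[:3,:3].T
def onz(n,uv,z):
    o,d=ray(n,uv); return o+d*((z-o[2])/d[:,2])[:,None]
def proj(n,X):
    K,D,P=cam(n); T=np.linalg.inv(P); return cv2.projectPoints(np.array(X,float).reshape(-1,3),cv2.Rodrigues(T[:3,:3])[0],T[:3,3],K,D)[0][:,0]
def tri(ua,ub):
    o1,d1=ray("side",[ua]);o2,d2=ray("top",[ub]);A=[];b=[]
    M=np.zeros((3,3));v=np.zeros(3)
    for o,d in((o1,d1[0]),(o2,d2[0])):
        d=d/np.linalg.norm(d);Q=np.eye(3)-np.outer(d,d);M+=Q;v+=Q@o
    return np.linalg.solve(M,v)
E
python3 - <<'E'
import cv2,numpy as np
t=cv2.imread("pics/top0.png");s=cv2.imread("pics/side0.png")
def c(im,x,y,w,h,k): return cv2.resize(im[y:y+h,x:x+w],None,fx=k,fy=k,interpolation=cv2.INTER_CUBIC)
a=c(t,205,115,125,115,3.2);b=c(t,350,235,80,46,5)
d=c(s,325,140,115,92,3.2);e=c(s,278,295,65,80,3.2)
o=np.zeros((600,800,3),np.uint8)
for im,x,y in((a,0,0),(b,0,368),(d,400,0),(e,400,300)):
    h,w=min(im.shape[0],600-y),min(im.shape[1],800-x);o[y:y+h,x:x+w]=im[:h,:w]
cv2.imwrite("pics/crop1.png",o)
E
```

```text
(no output)
```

View pics/crop1.png

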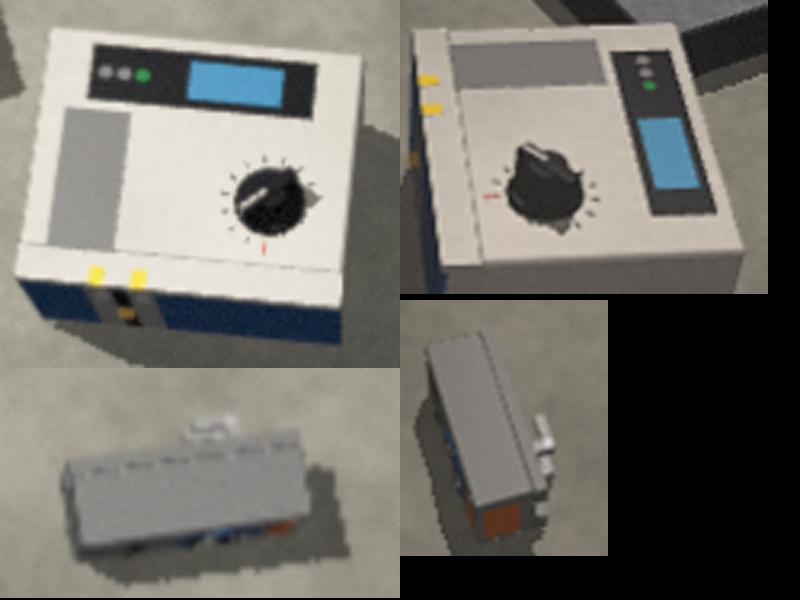

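Emit:
play_rows:
  xyz:
    - [0,0,0]
    - [0,0,0]
  delta_rot:
    - [1,0,0]
    - [2,0,0]

```text
clock: 0.27
ee_pos: [0.2343, 0.4957, 0.2197]
ee_rot: [0.218, 0.97, -0.104, -0.023]
contact_force: [1.0, 0.6, 0.5]
gripper_width: 1.0
```

```bash
python3 -c "
from h import *
s=env.sense();print(s['clock'],s['joint_positions'].round(4),s['ee_pos'],R.from_quat(s['ee_rot']).as_matrix().round(4))"
```

```text
0.2667 [ 0.9515  0.3997  1.3518 -0.0376  1.6001 -0.1741] [0.23425008 0.49572617 0.21967281] [[-9.038e-01  4.184e-01 -9.040e-02]
 [ 4.280e-01  8.832e-01 -1.915e-01]
 [-3.000e-04 -2.118e-01 -9.773e-01]]
```

The crop shows the pointer about two ticks (~48°) clockwise of the red tick. The top-flank and housing corners are clear enough to cast rays.

```bash
python3 - <<'E'
from h import *
np.set_printoptions(precision=4,suppress=True)
def f(U,k,o,p=(0,0)): return (np.array(U,float)-p+.5)/k-.5+o
q=onz("top",f([(67,462),(298,432),(308,512),(80,548)],5,(350,235),(0,368)),.05)
print("head",q[:,:2].tolist()); z=(q[1]+q[2]-q[0]-q[3])/2; x=(q[0]+q[1]-q[2]-q[3])/2
print("c",q.mean(0),"len",np.linalg.norm(z),np.linalg.norm(x),"zaz",np.degrees(np.arctan2(z[1],z[0])),"xaz",np.degrees(np.arctan2(x[1],x[0])))
q2=onz("side",f([(427,349),(482,332),(545,488),(474,502)],3.2,(278,295),(400,300)),.05);print("side head",q2[:,:2].tolist(),q2.mean(0))
A=onz("top",f([(52,28),(362,57),(341,305),(15,275)],3.2,(205,115)),.135)
print("drv",A[:,:2].tolist(),np.linalg.norm(A[1]-A[0]),np.linalg.norm(A[2]-A[1]),np.linalg.norm(A[3]-A[2]),np.linalg.norm(A[0]-A[3]))
B=onz("side",f([(414,30),(672,24),(744,250),(442,266)],3.2,(325,140),(400,0)),.135);print("drv side BL,.. ",B[:,:2].tolist())
w=A[3]-A[2];print("yaw",np.degrees(np.arctan2(-w[0],w[1])), "back yaw",np.degrees(np.arctan2(-(A[0]-A[1])[0],(A[0]-A[1])[1])))
for n,off,k in(("top",(205,115),3.2),("side",(325,140),3.2)):
    im=cv2.imread(f"pics/{n}0.png");h=cv2.cvtColor(im,cv2.COLOR_BGR2HSV)
    x0,y0=off; s=h[y0:y0+110,x0:x0+125]
    def blobs(m,nm,zz,mn=3):
        nn,_,st,ce=cv2.connectedComponentsWithStats(m.astype(np.uint8))
        for i in range(1,nn):
            if st[i,4]>=mn: u=ce[i]+off; print(n,nm,st[i,4],u,onz(n,[u],zz)[0][:2])
    blobs((s[...,0]>20)&(s[...,0]<33)&(s[...,1]>120)&(s[...,2]>150),"yel",.135)
    blobs(((s[...,0]<6)|(s[...,0]>174))&(s[...,1]>90)&(s[...,2]>120),"red",.135)
    blobs((s[...,2]<75),"dark",.145,60)
E
```

```text
head [[0.48391788953691245, -0.11296339339091575], [0.50442946176008, -0.22633778618084532], [0.46463365807121193, -0.23148716967820906], [0.4414361420071188, -0.12042297854492257]]
c [ 0.4736 -0.1728  0.05  ] len 0.11432755830546941 0.041619050700943294 zaz -78.97967103879068 xaz 8.712746981190541
side head [[0.4452410794774551, -0.12496792118438915], [0.48003195038346225, -0.11630001991618577], [0.5062340906019348, -0.22641301833349498], [0.4647800037043273, -0.23070325929406232]] [ 0.4741 -0.1746  0.05  ]
drv [[0.7708412440851765, 0.24686808972318933], [0.7593058273039908, 0.011931570518722415], [0.5649371312218652, 0.018480943482199846], [0.5761018030674803, 0.2577335710530224]] 0.23521954403541068 0.1944790073578134 0.239512984401604 0.19504232507949076
drv side BL,..  [[0.577608211209313, 0.25746407590180265], [0.7709997229540126, 0.24495236910083662], [0.7620125490441843, 0.011371779013769845], [0.5649450497270733, 0.018215496226985595]]
yaw -2.6717568772303024 back yaw -2.810973519419066
top yel 20 [234.4  200.75] [0.5786 0.1993]
top yel 21 [247.5238 202.1429] [0.5767 0.1684]
top dark 640 [263.9563 139.6828] [0.7301 0.1392]
top dark 304 [289.9079 177.7434] [0.6381 0.0721]
top dark 1018 [263.9735 212.8605] [0.55   0.1272]
side yel 16 [333.25  164.875] [0.5799 0.1992]
side yel 17 [334.3529 173.9412] [0.5782 0.1678]
side dark 184 [382.8533 143.1141] [0.7062 0.2541]
side dark 722 [432.3726 153.7355] [0.8138 0.2034]
side dark 568 [405.8961 178.7148] [0.7315 0.1246]
side dark 789 [330.7529 218.3232] [0.5508 0.0228]
side dark 391 [369.688  198.4297] [0.6403 0.0715]
```

```bash
cat >> h.py <<'E'
def Rd(yaz): # tool down, tool y at azimuth yaz (deg)
    a=np.radians(yaz);y=np.array([np.cos(a),np.sin(a),0]);z=np.array([0,0,-1.]);return np.c_[np.cross(y,z),y,z]
def go(p1,R1,p0=None,R0=None):
    s=env.sense() if p0 is None else None
    if s: p0=s['ee_pos'];R0=R.from_quat(s['ee_rot']).as_matrix()
    d=R0.T@(np.array(p1)-p0)/.04; r=np.degrees(R.from_matrix(R0.T@R1).as_rotvec())/6
    print("xyz",d.round(3).tolist(),"rot",r.round(3).tolist(),"rows>=",round(max(np.linalg.norm(d)*40/41.7,np.linalg.norm(r)*6/7.16),1))
E
python3 - <<'E'
from h import *
go((.35,.2,.22),Rd(-3));go((.44,-.1,.22),Rd(-73),np.array((.35,.2,.22)),Rd(-3))
go((.472,-.165,.17),Rd(-143),np.array((.44,-.1,.22)),Rd(-73))
E
```

```text
xyz [-5.78, -5.321, 1.147] rot [-1.793, 1.206, 11.231] rows>= 9.6
xyz [-7.372, 2.639, 0.0] rot [0.0, 0.0, 11.667] rows>= 9.8
xyz [0.29, 1.788, 1.25] rot [0.0, 0.0, 11.667] rows>= 9.8
```

Emit:
play_rows:
  xyz:
    - [-5.78,-5.32,1.15]
    - [-5.78,-5.32,1.15]
    - [-5.78,-5.32,1.15]
    - [-5.78,-5.32,1.15]
    - [-5.78,-5.32,1.15]
    - [-5.78,-5.32,1.15]
    - [-5.78,-5.32,1.15]
    - [-5.78,-5.32,1.15]
    - [-5.78,-5.32,1.15]
    - [-5.78,-5.32,1.15]
  delta_rot:
    - [-1.79,1.21,11.23]
    - [-1.79,1.21,11.23]
    - [-1.79,1.21,11.23]
    - [-1.79,1.21,11.23]
    - [-1.79,1.21,11.23]
    - [-1.79,1.21,11.23]
    - [-1.79,1.21,11.23]
    - [-1.79,1.21,11.23]
    - [-1.79,1.21,11.23]
    - [-1.79,1.21,11.23]

```text
clock: 1.1
ee_pos: [0.3514, 0.1997, 0.2177]
ee_rot: [0.729, 0.685, 0.002, -0.001]
contact_force: [-0.2, 0.3, -0.2]
gripper_width: 0.999
```

```bash
cat >> h.py <<'E'
def st():
    s=env.sense();print(round(float(s['clock']),2),"j",s['joint_positions'].round(3).tolist(),"p",s['ee_pos'].round(4).tolist(),"F",s['contact_force'].round(1).tolist(),"M",s['moment'].round(2).tolist(),"w",round(float(s['gripper_width'])*93,1))
    open("log.txt","a").write(repr([*s['joint_positions'].tolist(),*s['ee_pos'].tolist(),*s['ee_rot'].tolist()])+"\n")
E
python3 -c "
from h import *
st(); go((.44,-.1,.22),Rd(-73))"
```

```text
1.1 j [0.235, -0.013, 1.854, 0.004, 1.299, 0.297] p [0.3514, 0.1997, 0.2177] F [-0.2, 0.3, -0.2] M [-0.07, 0.03, -0.0] w 92.9
xyz [-7.339, 2.679, -0.086] rot [-0.016, -0.044, 11.571] rows>= 9.7
```

Emit:
play_rows:
  xyz:
    - [-7.34,2.68,0]
    - [-7.34,2.68,0]
    - [-7.34,2.68,0]
    - [-7.34,2.68,0]
    - [-7.34,2.68,0]
    - [-7.34,2.68,0]
    - [-7.34,2.68,0]
    - [-7.34,2.68,0]
    - [-7.34,2.68,0]
    - [-7.34,2.68,0]
  delta_rot:
    - [0,0,11.57]
    - [0,0,11.57]
    - [0,0,11.57]
    - [0,0,11.57]
    - [0,0,11.57]
    - [0,0,11.57]
    - [0,0,11.57]
    - [0,0,11.57]
    - [0,0,11.57]
    - [0,0,11.57]

```text
clock: 1.93
ee_pos: [0.4429, -0.0989, 0.2161]
ee_rot: [0.989, 0.148, 0.0, -0.002]
contact_force: [0.4, 0.5, -0.1]
gripper_width: 1.002
```

Emit:
play_rows:
  xyz:
    - [0.3,1.8,1.25]
    - [0.3,1.8,1.25]
    - [0.3,1.8,1.25]
    - [0.3,1.8,1.25]
    - [0.3,1.8,1.25]
    - [0.3,1.8,1.25]
    - [0.3,1.8,1.25]
    - [0.3,1.8,1.25]
    - [0.3,1.8,1.25]
    - [0.3,1.8,1.25]
  delta_rot:
    - [0,0,11.67]
    - [0,0,11.67]
    - [0,0,11.67]
    - [0,0,11.67]
    - [0,0,11.67]
    - [0,0,11.67]
    - [0,0,11.67]
    - [0,0,11.67]
    - [0,0,11.67]
    - [0,0,11.67]

```text
clock: 2.77
ee_pos: [0.4759, -0.1618, 0.1662]
ee_rot: [0.896, -0.444, -0.001, -0.002]
contact_force: [0.8, 0.7, -0.2]
gripper_width: 1.003
```

```bash
python3 - <<'E'
from h import *
from scipy.optimize import least_squares
st()
# model fit
J=[([.92619,.25923,1.53594,0,1.34801,-.20277],[.23485,.49681,.21794]),([.9515,.3997,1.3518,-.0376,1.6001,-.1741],[.23425,.49573,.21967]),([.235,-.013,1.854,.004,1.299,.297],[.3514,.1997,.2177])]
for l in open("log.txt"):
    v=eval(l);J.append((v[:6],v[6:9]))
def fk(q,p):
    a1,b1,d1,L2,a3,L3,Lt=p; e=lambda ax,a:R.from_euler(ax,a).as_matrix()
    R1=e('z',q[0]);R2=R1@e('y',q[1]);R3=R2@e('y',q[2]);T=R3@e('z',q[3])@e('y',q[4])@e('z',q[5]+np.pi/2)
    return R1@[a1,b1,d1]+R2@[0,0,L2]+R3@[a3,0,L3]+T@[0,0,Lt],T
r=least_squares(lambda p:np.concatenate([fk(q,p)[0]-x for q,x in J]+[1e-3*(p-[0,.1,.3,.4,0,.4,.3])]),[0,.1,.3,.4,0,.4,.3])
print(r.x.round(4),np.abs(r.fun).max())
go((.4715,-.164,.17),Rd(-169));go((.4715,-.164,.012),Rd(-169),np.array((.4715,-.164,.17)),Rd(-169))
E
```

```text
2.77 j [-0.553, 0.218, 1.723, 0.004, 1.202, 1.937] p [0.4759, -0.1618, 0.1662] F [0.8, 0.7, -0.2] M [-0.02, 0.14, -0.03] w 93.3
[3.000e-04 1.108e-01 2.223e-01 5.341e-01 6.040e-02 4.258e-01 3.670e-01] 0.00016729077040689155
xyz [-0.024, 0.12, -0.096] rot [-0.018, 0.039, 4.372] rows>= 3.7
xyz [0.0, 0.0, 3.95] rot [0.0, 0.0, 0.0] rows>= 3.8
```

Emit:
play_rows:
  xyz:
    - [0,0.12,0]
    - [0,0.12,0]
    - [0,0.12,0]
    - [0,0.12,0]
    - [0,0.12,1.5]
  delta_rot:
    - [0,0,4.37]
    - [0,0,4.37]
    - [0,0,4.37]
    - [0,0,4.37]
    - [0,0,4.37]

```text
clock: 3.18
ee_pos: [0.4773, -0.1678, 0.1308]
ee_rot: [0.772, -0.635, 0.006, -0.003]
contact_force: [1.0, -1.4, 0.0]
gripper_width: 1.001
```

```bash
python3 - <<'E'
from h import *
im=env.snapshot("side");t=env.snapshot("top")
c=lambda i,x,y,w,h,k:cv2.resize(i[y:y+h,x:x+w,::-1],None,fx=k,fy=k,interpolation=cv2.INTER_CUBIC)
cv2.imwrite("pics/g1.png",np.hstack([c(im,250,270,100,120,4),c(t,345,220,100,120,4)]))
st();go((.4715,-.164,.012),Rd(-169))
E
```

```text
3.28 j [-0.562, 0.261, 1.791, 0.004, 1.1, 2.379] p [0.469, -0.1627, 0.1206] F [-1.5, 0.7, -0.4] M [0.07, 0.14, 0.03] w 92.8
xyz [0.073, -0.07, 2.714] rot [0.051, 0.098, 0.062] rows>= 2.6
```

View pics/g1.png

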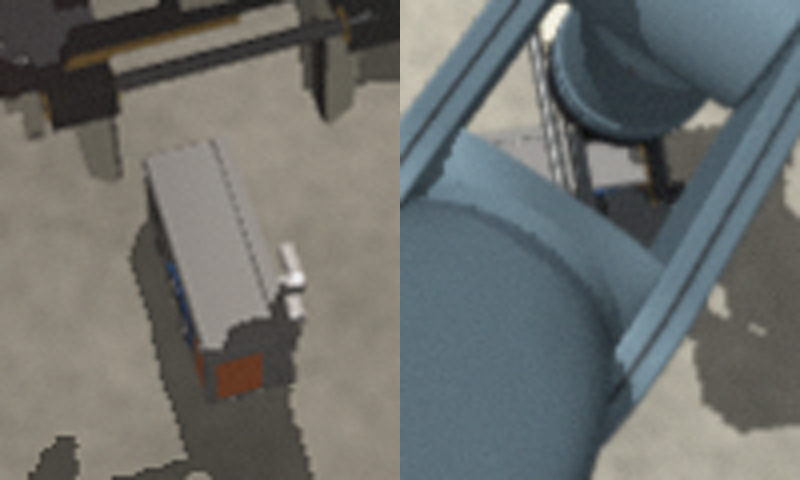

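The side crop shows the open fingers straddling the head, and the top view is blocked by the arm. Descending.

Emit:
play_rows:
  xyz:
    - [0.07,-0.07,1.0]
    - [0.07,-0.07,2.0]
    - [0.07,-0.07,2.7]
    - [0.07,-0.07,2.7]
    - [0.07,-0.07,2.7]
  delta_rot:
    - [0.05,0.1,0.06]
    - [0.05,0.1,0.06]
    - [0.05,0.1,0.06]
    - [0.05,0.1,0.06]
    - [0.05,0.1,0.06]

```text
clock: 3.7
ee_pos: [0.475, -0.166, 0.0166]
ee_rot: [0.772, -0.636, 0.003, -0.0]
contact_force: [-0.0, -0.4, 0.8]
gripper_width: 1.004
```

Emit:
play_rows:
  xyz:
    - [0,0,0]
    - [0,0,0]
    - [0,0,0]
    - [0,0,0]
    - [0,0,0]
    - [0,0,0]
  delta_rot:
    - [0,0,0]
    - [0,0,0]
    - [0,0,0]
    - [0,0,0]
    - [0,0,0]
    - [0,0,0]
  claw: 30
  force: 45

```text
clock: 4.2
ee_pos: [0.4761, -0.1667, 0.0176]
ee_rot: [0.772, -0.636, 0.005, -0.001]
contact_force: [0.8, 0.2, 1.0]
gripper_width: 0.618
```

```bash
cat >> h.py <<'E'
P=[3.000e-04,.1108,.2223,.5341,.0604,.4258,.3670]
def fk(q,p=P):
    a1,b1,d1,L2,a3,L3,Lt=p; e=lambda ax,a:R.from_euler(ax,a).as_matrix()
    R1=e('z',q[0]);R2=R1@e('y',q[1]);R3=R2@e('y',q[2]);T=R3@e('z',q[3])@e('y',q[4])@e('z',q[5]+np.pi/2)
    return R1@[a1,b1,d1]+R2@[0,0,L2]+R3@[a3,0,L3]+T@[0,0,Lt],T
LO=np.array([-3.14,-.91,.19,-1.22,.22,-3.12]);HI=np.array([3.14,2.08,2.58,4.36,2.71,3.12])
def ik(p,T,q0):
    from scipy.optimize import least_squares
    def f(q):
        x,M=fk(q);return np.r_[(x-p)*10,R.from_matrix(M.T@T).as_rotvec()]
    r=least_squares(f,np.clip(q0,LO+.01,HI-.01),bounds=(LO,HI));return r.x,np.abs(r.fun).max()
E
python3 - <<'E'
from h import *
st(); q0=env.sense()['joint_positions']
# stand: tool horizontal azimuth T, tool x up; TCP = head grasp + 19mm along tool
for S in((.45,.02),(.42,-.02),(.40,.05)):
  for T in(30,50,70,90,110):
    z=np.array([np.cos(np.radians(T)),np.sin(np.radians(T)),0]);x=np.array([0,0,1.]);M=np.c_[x,np.cross(z,x),z]
    p=np.array([*S,.05])+.017*z
    q,e=ik(p,M,[-.5,.6,1.7,1.6,1.5,0]); w=p-.367*z
    print(S,T,q.round(2),round(e,4),"wrist",w.round(2))
E
```

```text
4.2 j [-0.558, 0.405, 1.894, -0.0, 0.831, 2.392] p [0.4761, -0.1667, 0.0176] F [0.8, 0.2, 1.0] M [0.11, 0.15, 0.0] w 57.5
(0.45, 0.02) 30 [-1.36  1.41  2.52  1.35  1.35 -2.34] 0.0 wrist [ 0.15 -0.15  0.05]
(0.45, 0.02) 50 [-1.17  1.14  2.27  1.11  1.45 -1.81] 0.0 wrist [ 0.23 -0.25  0.05]
(0.45, 0.02) 70 [-1.    1.07  2.    0.92  1.61 -1.51] 0.0 wrist [ 0.33 -0.31  0.05]
(0.45, 0.02) 90 [-0.83  1.08  1.74  0.76  1.8  -1.35] 0.0 wrist [ 0.45 -0.33  0.05]
(0.45, 0.02) 110 [-0.67  1.13  1.5   0.62  2.   -1.28] 0.0 wrist [ 0.57 -0.31  0.05]
(0.42, -0.02) 30 [-1.54  1.36  2.49  1.19  1.26 -2.22] 0.0 wrist [ 0.12 -0.19  0.05]
(0.42, -0.02) 50 [-1.3   1.13  2.24  0.98  1.45 -1.75] 0.0 wrist [ 0.2  -0.29  0.05]
(0.42, -0.02) 70 [-1.1   1.07  1.98  0.82  1.63 -1.5 ] 0.0 wrist [ 0.3  -0.35  0.05]
(0.42, -0.02) 90 [-0.92  1.08  1.74  0.67  1.82 -1.37] 0.0 wrist [ 0.42 -0.37  0.05]
(0.42, -0.02) 110 [-0.75  1.12  1.52  0.53  2.01 -1.33] 0.0 wrist [ 0.54 -0.35  0.05]
(0.4, 0.05) 30 [-1.63  1.64  2.58  1.22  1.06 -2.55] 0.0331 wrist [ 0.1  -0.12  0.05]
(0.4, 0.05) 50 [-1.3   1.23  2.38  1.02  1.31 -1.97] 0.0 wrist [ 0.18 -0.22  0.05]
(0.4, 0.05) 70 [-1.07  1.09  2.13  0.85  1.52 -1.63] 0.0 wrist [ 0.28 -0.28  0.05]
(0.4, 0.05) 90 [-0.87  1.07  1.89  0.71  1.71 -1.45] 0.0 wrist [ 0.4  -0.3   0.05]
(0.4, 0.05) 110 [-0.68  1.09  1.66  0.57  1.9  -1.36] 0.0 wrist [ 0.52 -0.28  0.05]
```

```bash
python3 - <<'E'
from h import *
st();go((.472,-.163,.0105),Rd(-169))
def MT(T,pit): 
    t,p=np.radians([T,pit]);z=np.array([np.cos(t)*np.cos(p),np.sin(t)*np.cos(p),-np.sin(p)]);y=np.array([np.sin(t),-np.cos(t),0]);return np.c_[np.cross(y,z),y,z]
q=env.sense()['joint_positions']
# path: lift, yaw at z .2 to yaz -40 (T=50), tilt
for p,M in [((.472,-.163,.2),Rd(-169)),((.45,-.05,.25),Rd(-119)),((.45,.0,.25),Rd(-80)),((.45,.02,.25),Rd(-40))]+[((.45,.02,.2),MT(50,a)) for a in(75,60,45,30,20,8)]+[((.45,.02,.055),MT(50,8))]:
    q,e=ik(np.array(p),M,q);print(p,q.round(2),round(e,4),"wristz",round(p[2]-.367*M[2,2],3))
E
```

```text
4.2 j [-0.558, 0.405, 1.894, -0.0, 0.831, 2.392] p [0.4761, -0.1667, 0.0176] F [0.8, 0.2, 1.0] M [0.11, 0.15, 0.0] w 57.5
xyz [-0.113, 0.085, 0.176] rot [-0.074, -0.072, 0.002] rows>= 0.2
(0.472, -0.163, 0.2) [-0.56  0.18  1.68 -0.    1.28  2.39] 0.0 wristz 0.567
(0.45, -0.05, 0.25) [-0.36  0.06  1.7   0.    1.38  1.72] 0.0 wristz 0.617
(0.45, 0.0, 0.25) [-0.25  0.05  1.7   0.    1.38  1.15] 0.0 wristz 0.617
(0.45, 0.02, 0.25) [-0.2   0.05  1.7  -0.    1.38  0.49] 0.0 wristz 0.617
(0.45, 0.02, 0.2) [-0.42 -0.01  1.93  0.27  1.16  0.18] 0.0 wristz 0.554
(0.45, 0.02, 0.2) [-0.67 -0.04  2.06  0.57  1.17 -0.21] 0.0 wristz 0.518
(0.45, 0.02, 0.2) [-0.9   0.01  2.18  0.81  1.27 -0.58] 0.0 wristz 0.46
(0.45, 0.02, 0.2) [-1.08  0.16  2.28  0.96  1.39 -0.92] 0.0 wristz 0.383
(0.45, 0.02, 0.2) [-1.16  0.32  2.33  1.01  1.47 -1.13] 0.0 wristz 0.326
(0.45, 0.02, 0.2) [-1.21  0.54  2.36  1.04  1.55 -1.36] 0.0 wristz 0.251
(0.45, 0.02, 0.055) [-1.21  0.99  2.32  1.09  1.35 -1.71] 0.0 wristz 0.106
```

Emit:
play_rows:
  xyz:
    - [-0.11,0.085,0.18]
    - [-0.11,0.085,0.18]
    - [-0.11,0.085,0.18]
    - [-0.11,0.085,0.18]
  delta_rot:
    - [-0.07,-0.07,0]
    - [-0.07,-0.07,0]
    - [-0.07,-0.07,0]
    - [-0.07,-0.07,0]

```text
clock: 4.53
ee_pos: [0.4708, -0.1624, 0.0089]
ee_rot: [0.772, -0.636, -0.001, 0.0]
contact_force: [0.5, 1.4, -3.6]
gripper_width: 0.472
```

Emit:
play_rows:
  xyz:
    - [0,0,0]
    - [0,0,0]
    - [0,0,0]
    - [0,0,0]
    - [0,0,0]
    - [0,0,0]
    - [0,0,-1]
    - [0,0,-2]
    - [0,0,-3]
    - [0,0,-4]
  delta_rot:
    - [0,0,0]
    - [0,0,0]
    - [0,0,0]
    - [0,0,0]
    - [0,0,0]
    - [0,0,0]
    - [0,0,0]
    - [0,0,0]
    - [0,0,0]
    - [0,0,0]
  claw: 20
  force: 45

```text
clock: 5.37
ee_pos: [0.4712, -0.1626, 0.1712]
ee_rot: [0.772, -0.636, -0.001, 0.0]
contact_force: [0.1, -1.5, -4.5]
gripper_width: 0.472
```

```bash
python3 - <<'E'
from h import *
st();p=np.array;go((.45,-.05,.23),Rd(-104));go((.45,.02,.23),Rd(-40),p((.45,-.05,.23)),Rd(-104))
E
```

```text
5.37 j [-0.557, 0.206, 1.726, 0.0, 1.211, 2.393] p [0.4712, -0.1626, 0.1712] F [0.1, -1.5, -4.5] M [0.09, 0.02, -0.01] w 43.9
xyz [-2.867, -0.016, -1.466] rot [0.003, 0.016, -10.832] rows>= 9.1
xyz [-0.423, -1.698, 0.0] rot [0.0, 0.0, -10.667] rows>= 8.9
```

Emit:
play_rows:
  xyz:
    - [-2.87,-0.02,-1.47]
    - [-2.87,-0.02,-1.47]
    - [-2.87,-0.02,-1.47]
    - [-2.87,-0.02,-1.47]
    - [-2.87,-0.02,-1.47]
    - [-2.87,-0.02,-1.47]
    - [-2.87,-0.02,-1.47]
    - [-2.87,-0.02,-1.47]
    - [-2.87,-0.02,-1.47]
    - [-2.87,-0.02,-1.47]
  delta_rot:
    - [0,0,-10.83]
    - [0,0,-10.83]
    - [0,0,-10.83]
    - [0,0,-10.83]
    - [0,0,-10.83]
    - [0,0,-10.83]
    - [0,0,-10.83]
    - [0,0,-10.83]
    - [0,0,-10.83]
    - [0,0,-10.83]

```text
clock: 6.2
ee_pos: [0.4503, -0.05, 0.2284]
ee_rot: [0.993, -0.12, -0.0, -0.0]
contact_force: [0.6, -0.3, -4.8]
gripper_width: 0.468
```

Emit:
play_rows:
  xyz:
    - [-0.42,-1.7,0]
    - [-0.42,-1.7,0]
    - [-0.42,-1.7,0]
    - [-0.42,-1.7,0]
    - [-0.42,-1.7,0]
    - [-0.42,-1.7,0]
    - [-0.42,-1.7,0]
    - [-0.42,-1.7,0]
    - [-0.42,-1.7,0]
    - [-0.42,-1.7,0]
  delta_rot:
    - [0,0,-10.67]
    - [0,0,-10.67]
    - [0,0,-10.67]
    - [0,0,-10.67]
    - [0,0,-10.67]
    - [0,0,-10.67]
    - [0,0,-10.67]
    - [0,0,-10.67]
    - [0,0,-10.67]
    - [0,0,-10.67]

```text
clock: 7.03
ee_pos: [0.4505, 0.0199, 0.2284]
ee_rot: [0.906, 0.423, -0.0, -0.0]
contact_force: [-0.3, -0.5, -3.9]
gripper_width: 0.473
```

```bash
cat >> h.py <<'E'
def MT(T,pit): 
    t,p=np.radians([T,pit]);z=np.array([np.cos(t)*np.cos(p),np.sin(t)*np.cos(p),-np.sin(p)]);y=np.array([np.sin(t),-np.cos(t),0]);return np.c_[np.cross(y,z),y,z]
E
python3 - <<'E'
from h import *
st();p=np.array;go((.45,.02,.22),MT(50,45));go((.45,.02,.20),MT(50,8),p((.45,.02,.22)),MT(50,45))
E
```

```text
7.03 j [-0.204, 0.071, 1.739, 0.0, 1.332, 0.493] p [0.4505, 0.0199, 0.2284] F [-0.3, -0.5, -3.9] M [-0.1, 0.12, 0.01] w 44.0
xyz [-0.006, -0.012, 0.211] rot [-0.013, 7.502, 0.005] rows>= 6.3
xyz [-0.354, 0.0, 0.354] rot [0.0, 6.167, 0.0] rows>= 5.2
```

Emit:
play_rows:
  xyz:
    - [0,0,0.2]
    - [0,0,0.2]
    - [0,0,0.2]
    - [0,0,0.2]
    - [0,0,0.2]
    - [0,0,0.2]
    - [0,0,0.2]
    - [0,0,0.2]
    - [0,0,0.2]
  delta_rot:
    - [0,1,0]
    - [0,2,0]
    - [0,3,0]
    - [0,4,0]
    - [0,5,0]
    - [0,6,0]
    - [0,7,0]
    - [0,7.5,0]
    - [0,7.5,0]

```text
clock: 7.78
ee_pos: [0.4498, 0.0184, 0.2191]
ee_rot: [0.839, 0.386, 0.346, -0.164]
contact_force: [1.0, -1.1, -5.9]
gripper_width: 0.471
```

Emit:
play_rows:
  xyz:
    - [-0.35,0,0.35]
    - [-0.35,0,0.35]
    - [-0.35,0,0.35]
    - [-0.35,0,0.35]
    - [-0.35,0,0.35]
    - [-0.35,0,0.35]
    - [-0.35,0,0.35]
    - [-0.35,0,0.35]
    - [-0.35,0,0.35]
  delta_rot:
    - [0,1,0]
    - [0,2,0]
    - [0,3,0]
    - [0,4,0]
    - [0,5,0]
    - [0,6.17,0]
    - [0,6.17,0]
    - [0,6.17,0]
    - [0,6.17,0]

```text
clock: 8.53
ee_pos: [0.4509, 0.02, 0.2005]
ee_rot: [0.685, 0.32, 0.592, -0.278]
contact_force: [-0.4, -0.1, -3.7]
gripper_width: 0.468
```

```bash
python3 - <<'E'
from h import *
s=env.snapshot("side")
cv2.imwrite("pics/tilt.png",s[:,:,::-1])
st();print(R.from_quat(env.sense()['ee_rot']).as_matrix().round(3).tolist());go((.45,.02,.056),MT(50,8))
E
```

```text
8.58 j [-1.203, 0.533, 2.357, 1.045, 1.55, -1.354] p [0.4509, 0.0202, 0.2014] F [0.4, -0.1, -4.3] M [-0.92, 0.85, -0.01] w 43.6
[[0.091, 0.768, 0.634], [0.113, -0.641, 0.759], [0.989, 0.003, -0.145]]
xyz [-3.598, -0.024, 0.51] rot [-0.018, 0.058, 0.032] rows>= 3.5
```

View pics/tilt.png

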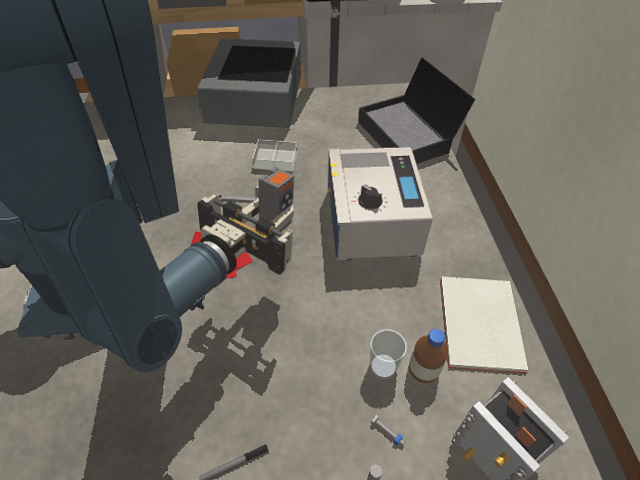

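The head is held upright with the orange end up, and the gripper and wrist are clear of everything. Lowering to contact.

Emit:
play_rows:
  xyz:
    - [-0.9,0,0.12]
    - [-1.8,0,0.25]
    - [-2.7,-0.02,0.38]
    - [-3.5,-0.02,0.5]
    - [-3.5,-0.02,0.5]
    - [-3.5,-0.02,0.5]
  delta_rot:
    - [0,0.05,0]
    - [0,0.05,0]
    - [0,0.05,0]
    - [0,0.05,0]
    - [0,0.05,0]
    - [0,0.05,0]

```text
clock: 9.08
ee_pos: [0.451, 0.0199, 0.0606]
ee_rot: [0.683, 0.32, 0.596, -0.277]
contact_force: [0.1, -0.0, -3.5]
gripper_width: 0.467
```

Emit:
play_rows:
  xyz:
    - [-0.05,0,0]
    - [-0.1,0,0]
    - [-0.15,0,0]
    - [-0.15,0,0]
  delta_rot:
    - [0,0,0]
    - [0,0,0]
    - [0,0,0]
    - [0,0,0]

```text
clock: 9.42
ee_pos: [0.4501, 0.0194, 0.0543]
ee_rot: [0.683, 0.32, 0.596, -0.277]
contact_force: [-0.8, 0.6, -4.1]
gripper_width: 0.472
```

Emit:
play_rows:
  xyz:
    - [-0.04,0,0]
    - [-0.08,0,0]
    - [-0.08,0,0]
  delta_rot:
    - [0,0,0]
    - [0,0,0]
    - [0,0,0]

```text
clock: 9.67
ee_pos: [0.4496, 0.0196, 0.0501]
ee_rot: [0.683, 0.318, 0.596, -0.278]
contact_force: [0.3, -0.3, -4.6]
gripper_width: 0.468
```

Emit:
play_rows:
  xyz:
    - [-0.04,0,0]
    - [-0.08,0,0]
    - [-0.08,0,0]
  delta_rot:
    - [0,0,0]
    - [0,0,0]
    - [0,0,0]

```text
clock: 9.92
ee_pos: [0.4493, 0.0195, 0.0467]
ee_rot: [0.682, 0.318, 0.596, -0.279]
contact_force: [0.2, -0.1, -4.6]
gripper_width: 0.473
```

Emit:
play_rows:
  xyz:
    - [-0.04,0,0]
    - [-0.06,0,0]
    - [-0.06,0,0]
  delta_rot:
    - [0,0,0]
    - [0,0,0]
    - [0,0,0]

```text
clock: 10.17
ee_pos: [0.4491, 0.0193, 0.0446]
ee_rot: [0.682, 0.318, 0.596, -0.279]
contact_force: [0.1, -0.0, -3.3]
gripper_width: 0.472
```

Emit:
play_rows:
  xyz:
    - [-0.04,0,0]
    - [-0.05,0,0]
    - [-0.05,0,0]
  delta_rot:
    - [0,0,0]
    - [0,0,0]
    - [0,0,0]

```text
clock: 10.42
ee_pos: [0.449, 0.0192, 0.0444]
ee_rot: [0.681, 0.317, 0.598, -0.279]
contact_force: [-2.1, -3.2, 4.9]
gripper_width: 0.467
```

Emit:
play_rows:
  xyz:
    - [0,0,0]
    - [0,0,0]
    - [0,0,0]
    - [0,0,0]
  delta_rot:
    - [0,0,0]
    - [0,0,0]
    - [0,0,0]
    - [0,0,0]
  claw: 20
  force: 3

```text
clock: 10.75
ee_pos: [0.4489, 0.0192, 0.043]
ee_rot: [0.682, 0.318, 0.597, -0.279]
contact_force: [-1.7, -1.5, 2.7]
gripper_width: 0.473
```

Emit:
play_rows:
  xyz:
    - [0,0,0]
    - [0,0,0]
    - [0,0,0]
    - [0,0,0]
    - [0,0,0]
    - [0,0,0]
  delta_rot:
    - [0,0,0]
    - [0,0,0]
    - [0,0,0]
    - [0,0,0]
    - [0,0,0]
    - [0,0,0]
  claw: 85

```text
clock: 11.25
ee_pos: [0.4489, 0.0191, 0.0426]
ee_rot: [0.682, 0.318, 0.596, -0.278]
contact_force: [0.1, -0.0, 0.8]
gripper_width: 0.853
```

Emit:
play_rows:
  xyz:
    - [0,0,-1]
    - [0,0,-2]
    - [0,0,-3]
    - [0,0,-3.5]
    - [0.5,0,-4]
    - [1.5,0,-4]
    - [2.5,0,-4]
    - [3.5,0,-4]
    - [3.5,0,-4]
  delta_rot:
    - [0,0,0]
    - [0,0,0]
    - [0,0,0]
    - [0,0,0]
    - [0,0,0]
    - [0,0,0]
    - [0,0,0]
    - [0,0,0]
    - [0,0,0]

```text
clock: 12.0
ee_pos: [0.3593, -0.0869, 0.2074]
ee_rot: [0.682, 0.32, 0.596, -0.277]
contact_force: [0.5, 0.5, -0.1]
gripper_width: 0.909
```

```bash
python3 - <<'E'
from h import *
s=env.snapshot("side");t=env.snapshot("top")
cv2.imwrite("pics/s2.png",s[:,:,::-1]);cv2.imwrite("pics/t2.png",t[:,:,::-1])
c=lambda i,x,y,w,h,k:cv2.resize(i[y:y+h,x:x+w,::-1],None,fx=k,fy=k,interpolation=cv2.INTER_CUBIC)
cv2.imwrite("pics/st2.png",np.hstack([c(s,220,150,100,150,4),c(t,260,180,100,150,4)]))
st()
E
```

```text
12.1 j [-1.531, 0.559, 2.237, 0.736, 1.69, -1.342] p [0.3591, -0.0879, 0.2031] F [0.0, -0.9, -0.7] M [-0.36, 0.4, -0.04] w 84.9
```

View pics/st2.png

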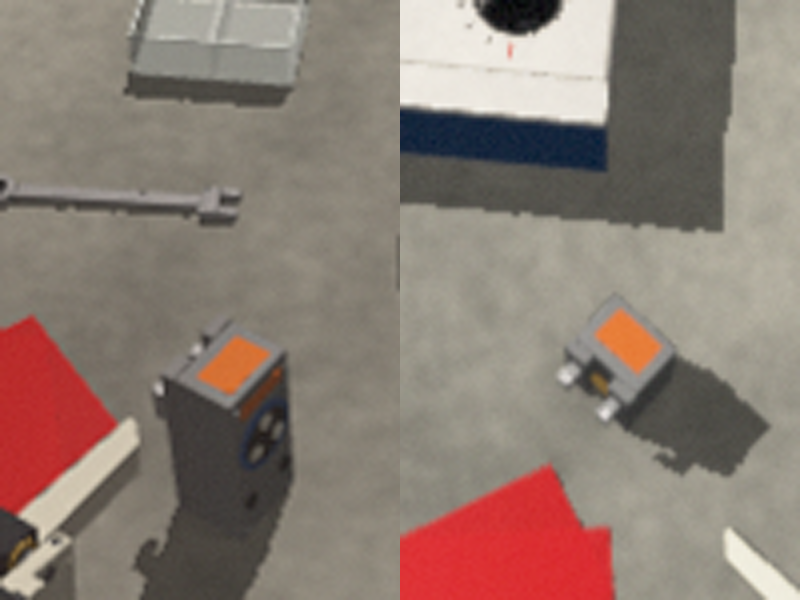

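The head stands upright, with its orange top at about (317,265) in the top view and its claws towards the robot. Locating it.

```bash
cat >> h.py <<'E'
def orange(n,im,z,show=True): # BGR; roi-filtered
    h=cv2.cvtColor(im,cv2.COLOR_BGR2HSV);m=((h[...,0]>4)&(h[...,0]<16)&(h[...,1]>150)&(h[...,2]>150)).astype(np.uint8)
    k,l,s,c=cv2.connectedComponentsWithStats(m);out=[]
    for i in range(1,k):
        if s[i,4]>60:
            pts=np.argwhere(l==i)[:,::-1].astype(float);w=onz(n,pts,z)[:,:2]
            b=cv2.minAreaRect(w.astype(np.float32));print(n,s[i,4],c[i].round(1),"mean",w.mean(0).round(4),"rect",np.round(b[0],4),np.round(b[1],4),round(b[2],1))
E
python3 - <<'E'
from h import *
def f(U,o): return (np.array(U,float)+.5)/4-.5+o
for n,fn in(("side","s2"),("top","t2")): orange(n,cv2.imread(f"pics/{fn}.png"),.115)
a=onz("side",f([(165,380),(232,318),(287,352),(228,412)],(220,150)),.115);b=onz("top",f(np.array([(562,350),(617,293),(675,350),(622,408)])-(400,0),(260,180)),.115)
for q in(a,b): print(q[:,:2].round(4).tolist(),q.mean(0),[round(float(np.linalg.norm(q[i]-q[i-1])),4) for i in range(4)])
E
```

```text
side 123 [277.9 240.9] mean [ 4.401e-01 -1.000e-04] rect [ 0.4407 -0.    ] [0.0324 0.0199] 48.8
top 124 [316.7 264.8] mean [ 4.393e-01 -2.000e-04] rect [ 4.393e-01 -4.000e-04] [0.0316 0.0199] 47.4
[[0.4054, -0.0064], [0.4415, 0.0321], [0.4681, 0.0057], [0.4359, -0.0307]] [4.37703857e-01 1.70953924e-04 1.15000000e-01] [0.0389, 0.0528, 0.0375, 0.0486]
[[0.4319, 0.0379], [0.467, 0.0076], [0.435, -0.0276], [0.3998, 0.0016]] [0.43342347 0.00487023 0.115     ] [0.0485, 0.0464, 0.0476, 0.0458]
```

```bash
python3 - <<'E'
from h import *
p=np.array
go((.37,-.06,.25),MT(50,50));go((.42,-.01,.25),Rd(-15),p((.37,-.06,.25)),MT(50,50));go((.434,.005,.22),Rd(48),p((.42,-.01,.25)),Rd(-15))
E
```

```text
xyz [1.258, -0.236, 0.542] rot [0.006, -7.017, 0.025] rows>= 5.9
xyz [1.349, 0.154, 1.132] rot [1.454, -6.559, -3.995] rows>= 6.5
xyz [0.453, 0.241, 0.75] rot [0.0, 0.0, -10.5] rows>= 8.8
```

Emit:
play_rows:
  xyz:
    - [1.26,-0.24,0.54]
    - [1.26,-0.24,0.54]
    - [1.26,-0.24,0.54]
    - [1.26,-0.24,0.54]
    - [1.26,-0.24,0.54]
    - [1.26,-0.24,0.54]
    - [1.26,-0.24,0.54]
    - [1.26,-0.24,0.54]
  delta_rot:
    - [0,-1,0]
    - [0,-2,0]
    - [0,-3,0]
    - [0,-4,0]
    - [0,-5,0]
    - [0,-6,0]
    - [0,-7,0]
    - [0,-7,0]
  claw: 93

```text
clock: 12.77
ee_pos: [0.3708, -0.0602, 0.2509]
ee_rot: [0.851, 0.399, 0.311, -0.143]
contact_force: [-0.2, 0.3, 0.5]
gripper_width: 0.998
```

Emit:
play_rows:
  xyz:
    - [1.35,0.15,1.13]
    - [1.35,0.15,1.13]
    - [1.35,0.15,1.13]
    - [1.35,0.15,1.13]
    - [1.35,0.15,1.13]
    - [1.35,0.15,1.13]
    - [1.35,0.15,1.13]
    - [1.35,0.15,1.13]
    - [1.35,0.15,1.13]
    - [1.35,0.15,1.13]
  delta_rot:
    - [1.45,-6.56,-4]
    - [1.45,-6.56,-4]
    - [1.45,-6.56,-4]
    - [1.45,-6.56,-4]
    - [1.45,-6.56,-4]
    - [1.45,-6.56,-4]
    - [1.45,-6.56,-4]
    - [1.45,-6.56,-4]
    - [1.45,-6.56,-4]
    - [1.45,-6.56,-4]

```text
clock: 13.6
ee_pos: [0.419, -0.0099, 0.2477]
ee_rot: [0.793, 0.61, 0.001, -0.004]
contact_force: [-0.3, -0.3, -0.5]
gripper_width: 1.0
```

Emit:
play_rows:
  xyz:
    - [0.45,0.24,0.75]
    - [0.45,0.24,0.75]
    - [0.45,0.24,0.75]
    - [0.45,0.24,0.75]
    - [0.45,0.24,0.75]
    - [0.45,0.24,0.75]
    - [0.45,0.24,0.75]
    - [0.45,0.24,0.75]
    - [0.45,0.24,0.75]
    - [0.45,0.24,0.75]
  delta_rot:
    - [0,0,-10.5]
    - [0,0,-10.5]
    - [0,0,-10.5]
    - [0,0,-10.5]
    - [0,0,-10.5]
    - [0,0,-10.5]
    - [0,0,-10.5]
    - [0,0,-10.5]
    - [0,0,-10.5]
    - [0,0,-10.5]

```text
clock: 14.43
ee_pos: [0.4329, 0.0033, 0.2191]
ee_rot: [0.358, 0.934, 0.003, -0.001]
contact_force: [-0.5, 0.4, 0.5]
gripper_width: 1.004
```

```bash
python3 - <<'E'
from h import *
st();go((.434,.005,.078),Rd(48))
E
```

```text
14.43 j [-0.257, 0.043, 1.793, 0.007, 1.307, -1.097] p [0.4329, 0.0033, 0.2191] F [-0.5, 0.4, 0.5] M [-0.04, 0.03, 0.0] w 93.4
xyz [-0.007, 0.032, 3.527] rot [0.05, -0.037, 0.008] rows>= 3.4
```

Emit:
play_rows:
  xyz:
    - [0,0.03,0.8]
    - [0,0.03,1.6]
    - [0,0.03,2.4]
    - [0,0.03,3.1]
    - [0,0.03,3.5]
    - [0,0.03,3.5]
  delta_rot:
    - [0.05,-0.04,0]
    - [0.05,-0.04,0]
    - [0.05,-0.04,0]
    - [0.05,-0.04,0]
    - [0.05,-0.04,0]
    - [0.05,-0.04,0]

```text
clock: 14.93
ee_pos: [0.4314, 0.0059, 0.0765]
ee_rot: [0.361, 0.933, -0.001, -0.003]
contact_force: [-0.6, -0.7, 0.2]
gripper_width: 0.999
```

Emit:
play_rows:
  xyz:
    - [0,0,0]
    - [0,0,0]
    - [0,0,0]
    - [0,0,0]
    - [0,0,0]
    - [0,0,0]
    - [0,0,0]
    - [0,0,0]
  delta_rot:
    - [0,0,0]
    - [0,0,0]
    - [0,0,0]
    - [0,0,0]
    - [0,0,0]
    - [0,0,0]
    - [0,0,0]
    - [0,0,0]
  claw: 30
  force: 60

```text
clock: 15.6
ee_pos: [0.4352, 0.0061, 0.0808]
ee_rot: [0.358, 0.934, -0.001, 0.002]
contact_force: [-1.5, -0.5, 3.0]
gripper_width: 0.537
```

```bash
python3 - <<'E'
from h import *
st();print(R.from_quat(env.sense()['ee_rot']).as_matrix().round(3).tolist())
E
```

```text
15.6 j [-0.242, 0.205, 1.989, -0.002, 0.944, -1.079] p [0.4352, 0.0061, 0.0808] F [-1.5, -0.5, 3.0] M [-0.23, 0.2, 0.04] w 50.0
[[-0.744, 0.669, 0.004], [0.669, 0.744, -0.003], [-0.005, 0.0, -1.0]]
```

```bash
python3 - <<'E'
from h import *
p=np.array
go((.44,.03,.17),Rd(48));go((.44,.11,.17),Rd(-22),p((.44,.03,.17)),Rd(48));go((.505,.1866,.15),Rd(-92.8),p((.44,.11,.17)),Rd(-22))
E
```

```text
xyz [0.301, 0.526, -2.23] rot [0.004, 0.043, 0.007] rows>= 2.2
xyz [1.338, 1.486, 0.0] rot [0.0, 0.0, 11.667] rows>= 9.8
xyz [2.384, 0.789, 0.5] rot [0.0, 0.0, 11.8] rows>= 9.9
```

Emit:
play_rows:
  xyz:
    - [0,0,-0.6]
    - [0.1,0.2,-1.2]
    - [0.2,0.4,-1.8]
    - [0.3,0.53,-2.23]
    - [0.3,0.53,-2.23]
  delta_rot:
    - [0,0,0]
    - [0,0,0]
    - [0,0,0]
    - [0,0,0]
    - [0,0,0]

```text
clock: 16.02
ee_pos: [0.4419, 0.031, 0.1724]
ee_rot: [0.358, 0.934, 0.0, 0.005]
contact_force: [0.9, -1.0, -4.9]
gripper_width: 0.537
```

Emit:
play_rows:
  xyz:
    - [1.34,1.49,0]
    - [1.34,1.49,0]
    - [1.34,1.49,0]
    - [1.34,1.49,0]
    - [1.34,1.49,0]
    - [1.34,1.49,0]
    - [1.34,1.49,0]
    - [1.34,1.49,0]
    - [1.34,1.49,0]
    - [1.34,1.49,0]
  delta_rot:
    - [0,0,11.67]
    - [0,0,11.67]
    - [0,0,11.67]
    - [0,0,11.67]
    - [0,0,11.67]
    - [0,0,11.67]
    - [0,0,11.67]
    - [0,0,11.67]
    - [0,0,11.67]
    - [0,0,11.67]

```text
clock: 16.85
ee_pos: [0.4388, 0.11, 0.1674]
ee_rot: [0.826, 0.563, -0.001, 0.001]
contact_force: [0.5, -0.8, -4.7]
gripper_width: 0.535
```

Emit:
play_rows:
  xyz:
    - [2.38,0.79,0.5]
    - [2.38,0.79,0.5]
    - [2.38,0.79,0.5]
    - [2.38,0.79,0.5]
    - [2.38,0.79,0.5]
    - [2.38,0.79,0.5]
    - [2.38,0.79,0.5]
    - [2.38,0.79,0.5]
    - [2.38,0.79,0.5]
    - [2.38,0.79,0.5]
  delta_rot:
    - [0,0,11.8]
    - [0,0,11.8]
    - [0,0,11.8]
    - [0,0,11.8]
    - [0,0,11.8]
    - [0,0,11.8]
    - [0,0,11.8]
    - [0,0,11.8]
    - [0,0,11.8]
    - [0,0,11.8]

```text
clock: 17.68
ee_pos: [0.5026, 0.1872, 0.1471]
ee_rot: [1.0, -0.02, -0.0, 0.002]
contact_force: [-0.7, -0.1, -4.1]
gripper_width: 0.533
```

```bash
python3 - <<'E'
from h import *
st();go((.505,.1866,.1138),Rd(-92.8))
s=env.snapshot("side");t=env.snapshot("top")
cv2.imwrite("pics/s3.png",s[:,:,::-1]);cv2.imwrite("pics/t3.png",t[:,:,::-1])
c=lambda i,x,y,w,h,k:cv2.resize(i[y:y+h,x:x+w,::-1],None,fx=k,fy=k,interpolation=cv2.INTER_CUBIC)
cv2.imwrite("pics/st3.png",np.hstack([c(s,260,110,100,120,4),c(t,190,160,100,120,4)]))
E
```

```text
17.68 j [0.15, 0.295, 1.67, -0.003, 1.178, 1.762] p [0.5026, 0.1872, 0.1471] F [-0.7, -0.1, -4.1] M [-0.02, 0.11, 0.04] w 49.6
xyz [0.06, 0.009, 0.832] rot [0.029, 0.004, 0.087] rows>= 0.8
```

View pics/st3.png

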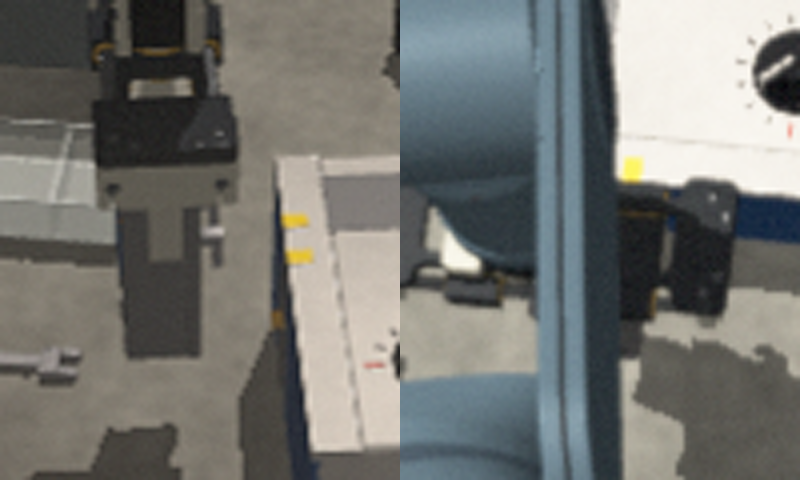

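Emit:
play_rows:
  xyz:
    - [0.06,0.01,0.4]
    - [0.06,0.01,0.83]
    - [0.06,0.01,0.83]
    - [0.06,0.01,0.83]
    - [0.06,0.01,0.83]
    - [0.06,0.01,0.83]
  delta_rot:
    - [0.03,0,0.09]
    - [0.03,0,0.09]
    - [0.03,0,0.09]
    - [0.03,0,0.09]
    - [0.03,0,0.09]
    - [0.03,0,0.09]

```text
clock: 18.28
ee_pos: [0.507, 0.1872, 0.117]
ee_rot: [1.0, -0.021, 0.002, -0.001]
contact_force: [-0.5, 0.3, -4.8]
gripper_width: 0.533
```

```bash
python3 - <<'E'
from h import *
st();go((.527,.1858,.1138),Rd(-92.8))
for i in range(3): env.snapshot("top");s=env.sense();print(s['ee_pos'].round(4),s['contact_force'].round(1))
E
```

```text
18.28 j [0.147, 0.329, 1.703, 0.0, 1.105, 1.76] p [0.507, 0.1872, 0.117] F [-0.5, 0.3, -4.8] M [0.03, 0.14, 0.04] w 49.6
xyz [0.502, 0.014, 0.082] rot [-0.011, -0.043, 0.066] rows>= 0.5
[0.507  0.1872 0.1171] [ 1.4 -0.1 -3.7]
[0.507  0.1872 0.1171] [-0.1  0.7 -4.9]
[0.5069 0.1872 0.1171] [ 0.3 -0.4 -4.2]
```

Emit:
play_rows:
  xyz:
    - [0.2,0.01,0.08]
    - [0.4,0.01,0.08]
    - [0.5,0.01,0.08]
    - [0.5,0.01,0.08]
    - [0.5,0.01,0.08]
  delta_rot:
    - [0,-0.04,0.07]
    - [0,-0.04,0.07]
    - [0,-0.04,0.07]
    - [0,-0.04,0.07]
    - [0,-0.04,0.07]

```text
clock: 18.85
ee_pos: [0.5267, 0.1857, 0.1129]
ee_rot: [1.0, -0.025, -0.001, -0.0]
contact_force: [0.1, -0.2, -4.1]
gripper_width: 0.538
```

```bash
python3 - <<'E'
from h import *
st();go((.527,.1858,.1138),Rd(-92.8));go((.551,.1847,.1138),Rd(-92.8))
s=env.snapshot("side");t=env.snapshot("top")
cv2.imwrite("pics/s3.png",s[:,:,::-1]);cv2.imwrite("pics/t3.png",t[:,:,::-1])
c=lambda i,x,y,w,h,k:cv2.resize(i[y:y+h,x:x+w,::-1],None,fx=k,fy=k,interpolation=cv2.INTER_CUBIC)
cv2.imwrite("pics/st4.png",np.hstack([c(s,280,130,66,80,6),c(t,225,180,66,80,6)]))
E
```

```text
18.85 j [0.139, 0.366, 1.658, 0.001, 1.118, 1.759] p [0.5267, 0.1857, 0.1129] F [0.1, -0.2, -4.1] M [-0.02, 0.17, -0.01] w 50.0
xyz [0.006, -0.002, -0.022] rot [-0.008, 0.012, -0.017] rows>= 0.0
xyz [0.607, -0.005, -0.023] rot [-0.008, 0.012, -0.017] rows>= 0.6
```

View pics/st4.png

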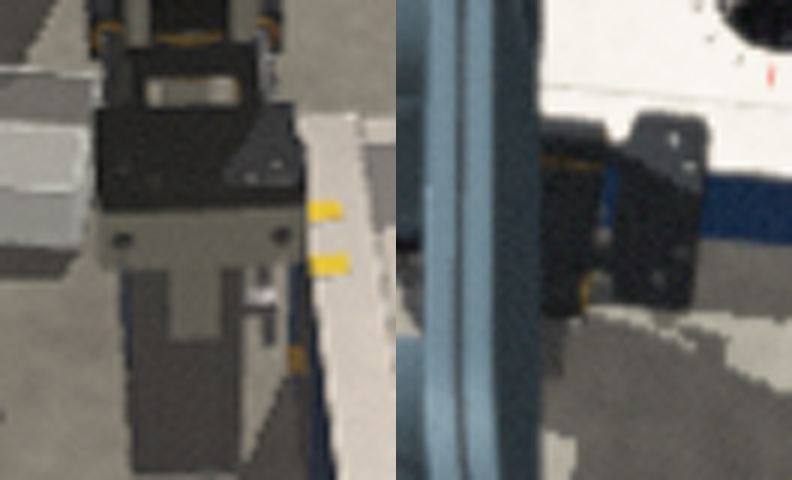

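The claws sit just in front of the uprights, level with the yellow marks. Creeping in.

Emit:
play_rows:
  xyz:
    - [0.06,0,-0.02]
    - [0.12,0,-0.02]
    - [0.18,0,-0.02]
    - [0.24,0,-0.02]
    - [0.3,0,-0.02]
    - [0.3,0,-0.02]
  delta_rot:
    - [0,0,0]
    - [0,0,0]
    - [0,0,0]
    - [0,0,0]
    - [0,0,0]
    - [0,0,0]

```text
clock: 19.45
ee_pos: [0.539, 0.1852, 0.114]
ee_rot: [1.0, -0.025, -0.0, -0.001]
contact_force: [0.7, 0.3, -4.3]
gripper_width: 0.536
```

Emit:
play_rows:
  xyz:
    - [0.04,0,0]
    - [0.08,0,0]
    - [0.12,0,0]
    - [0.15,0,0]
    - [0.15,0,0]
  delta_rot:
    - [0,0,0]
    - [0,0,0]
    - [0,0,0]
    - [0,0,0]
    - [0,0,0]

```text
clock: 19.87
ee_pos: [0.5446, 0.1849, 0.1139]
ee_rot: [1.0, -0.025, -0.0, -0.001]
contact_force: [-0.8, -0.6, -4.0]
gripper_width: 0.533
```

Emit:
play_rows:
  xyz:
    - [0.04,0,0]
    - [0.08,0,0]
    - [0.1,0,0]
    - [0.1,0,0]
  delta_rot:
    - [0,0,0]
    - [0,0,0]
    - [0,0,0]
    - [0,0,0]

```text
clock: 20.2
ee_pos: [0.5486, 0.1847, 0.1139]
ee_rot: [1.0, -0.025, -0.0, -0.0]
contact_force: [-0.6, 0.5, -4.3]
gripper_width: 0.533
```

Emit:
play_rows:
  xyz:
    - [0.03,0,0]
    - [0.05,0,0]
    - [0.05,0,0]
  delta_rot:
    - [0,0,0]
    - [0,0,0]
    - [0,0,0]

```text
clock: 20.45
ee_pos: [0.5505, 0.1846, 0.1139]
ee_rot: [1.0, -0.025, -0.0, -0.0]
contact_force: [-0.4, -0.5, -4.8]
gripper_width: 0.532
```

Emit:
play_rows:
  xyz:
    - [0.03,0,0]
    - [0.05,0,0]
    - [0.05,0,0]
  delta_rot:
    - [0,0,0]
    - [0,0,0]
    - [0,0,0]

```text
clock: 20.7
ee_pos: [0.552, 0.1845, 0.1138]
ee_rot: [1.0, -0.025, -0.001, -0.0]
contact_force: [-1.4, 0.4, -3.1]
gripper_width: 0.535
```

Emit:
play_rows:
  xyz:
    - [0.03,0,0]
    - [0.04,0,0]
    - [0.04,0,0]
  delta_rot:
    - [0,0,0]
    - [0,0,0]
    - [0,0,0]

```text
clock: 20.95
ee_pos: [0.5519, 0.1846, 0.1136]
ee_rot: [1.0, -0.025, -0.003, -0.0]
contact_force: [-6.4, -0.4, -1.5]
gripper_width: 0.534
```

Emit:
play_rows:
  xyz:
    - [-0.03,0,0.05]
    - [-0.03,0,0.1]
    - [-0.03,0,0.1]
    - [-0.03,0,0.1]
  delta_rot:
    - [0,0,0]
    - [0,0,0]
    - [0,0,0]
    - [0,0,0]

```text
clock: 21.28
ee_pos: [0.5519, 0.1845, 0.1094]
ee_rot: [1.0, -0.025, -0.001, -0.0]
contact_force: [-5.2, -0.4, -4.0]
gripper_width: 0.534
```

Emit:
play_rows:
  xyz:
    - [0,0,0.05]
    - [0,0,0.1]
    - [0,0,0.15]
    - [0,0,0.15]
  delta_rot:
    - [0,0,0]
    - [0,0,0]
    - [0,0,0]
    - [0,0,0]

```text
clock: 21.62
ee_pos: [0.5506, 0.1847, 0.1037]
ee_rot: [1.0, -0.025, -0.003, -0.0]
contact_force: [-7.9, 1.3, -0.2]
gripper_width: 0.535
```

Emit:
play_rows:
  xyz:
    - [0,0,0.05]
    - [0,0,0.1]
    - [0,0,0.15]
    - [0,0,0.15]
  delta_rot:
    - [0,0,0]
    - [0,0,0]
    - [0,0,0]
    - [0,0,0]

```text
clock: 21.95
ee_pos: [0.5512, 0.1846, 0.0969]
ee_rot: [1.0, -0.025, -0.002, -0.0]
contact_force: [-1.3, 0.8, -11.7]
gripper_width: 0.533
```

Emit:
play_rows:
  xyz:
    - [0,0,0.04]
    - [0,0,0.08]
    - [0,0,0.08]
  delta_rot:
    - [0,0,0]
    - [0,0,0]
    - [0,0,0]

```text
clock: 22.2
ee_pos: [0.5519, 0.1845, 0.0955]
ee_rot: [1.0, -0.025, -0.001, -0.0]
contact_force: [-9.2, 0.4, 3.9]
gripper_width: 0.536
```

Emit:
play_rows:
  xyz:
    - [0,0,0.04]
    - [0,0,0.08]
    - [0,0,0.08]
  delta_rot:
    - [0,0,0]
    - [0,0,0]
    - [0,0,0]

```text
clock: 22.45
ee_pos: [0.5521, 0.1846, 0.0952]
ee_rot: [1.0, -0.025, -0.0, -0.0]
contact_force: [-16.0, -1.8, 22.4]
gripper_width: 0.532
```

Emit:
play_rows:
  xyz:
    - [0,0,-0.08]
    - [0,0,-0.16]
    - [0,0,-0.2]
    - [0,0,-0.2]
  delta_rot:
    - [0,0,0]
    - [0,0,0]
    - [0,0,0]
    - [0,0,0]

```text
clock: 22.78
ee_pos: [0.5519, 0.1845, 0.0968]
ee_rot: [1.0, -0.025, -0.002, -0.0]
contact_force: [1.3, 2.1, -21.5]
gripper_width: 0.534
```

It bottoms firmly at z = 0.0952 with 22 N down, and holds against a 21 N upward pull, so the head is locked. I'll relax, release and retreat.

Emit:
play_rows:
  xyz:
    - [0,0,0.1]
    - [0,0,0.14]
    - [0,0,0.14]
  delta_rot:
    - [0,0,0]
    - [0,0,0]
    - [0,0,0]

```text
clock: 23.03
ee_pos: [0.552, 0.1845, 0.0955]
ee_rot: [1.0, -0.025, -0.001, -0.0]
contact_force: [-9.4, -0.6, 5.1]
gripper_width: 0.536
```

Emit:
play_rows:
  xyz:
    - [0,0,0]
    - [0,0,0]
    - [0,0,0]
    - [0,0,0]
    - [0,0,0]
    - [0,0,0]
  delta_rot:
    - [0,0,0]
    - [0,0,0]
    - [0,0,0]
    - [0,0,0]
    - [0,0,0]
    - [0,0,0]
  claw: 80
  force: 20

```text
clock: 23.53
ee_pos: [0.5532, 0.1845, 0.0941]
ee_rot: [1.0, -0.025, -0.0, -0.001]
contact_force: [-0.2, -0.7, 1.0]
gripper_width: 0.853
```

Emit:
play_rows:
  xyz:
    - [0,0,-1]
    - [0,0,-2]
    - [0,0,-3]
    - [-0.5,0,-3.5]
    - [-1.5,0,-3.5]
    - [-2.5,0,-3.5]
    - [-3.5,0,-3.5]
    - [-4.5,0,-3.5]
    - [-4.5,0,-3.5]
  delta_rot:
    - [0,0,0]
    - [0,0,0]
    - [0,0,0]
    - [0,0,0]
    - [0,0,0]
    - [0,0,0]
    - [0,0,0]
    - [0,0,0]
    - [0,0,0]

```text
clock: 24.28
ee_pos: [0.3657, 0.1936, 0.2336]
ee_rot: [1.0, -0.024, -0.003, -0.0]
contact_force: [-0.7, -0.1, -0.2]
gripper_width: 0.866
```

```bash
python3 - <<'E'
from h import *
st()
s=env.snapshot("side");t=env.snapshot("top")
cv2.imwrite("pics/s5.png",s[:,:,::-1]);cv2.imwrite("pics/t5.png",t[:,:,::-1])
c=lambda i,x,y,w,h,k:cv2.resize(i[y:y+h,x:x+w,::-1],None,fx=k,fy=k,interpolation=cv2.INTER_CUBIC)
cv2.imwrite("pics/st5.png",np.hstack([c(s,300,130,100,140,4),c(t,215,145,100,140,4)]))
for n,i in(("side",s),("top",t)): orange(n,i[:,:,::-1].copy(),.130)
E
```

```text
24.28 j [0.214, -0.001, 1.802, 0.002, 1.346, 1.833] p [0.3657, 0.1936, 0.2336] F [-0.7, -0.1, -0.2] M [0.02, 0.16, -0.04] w 80.5
side 84 [318.1 171.2] mean [0.5436 0.1868] rect [0.5437 0.1863] [0.0315 0.0201] 88.6
top 116 [239.1 216.1] mean [0.5433 0.1863] rect [0.5436 0.1864] [0.0193 0.0326] 2.8
```

View pics/st5.png

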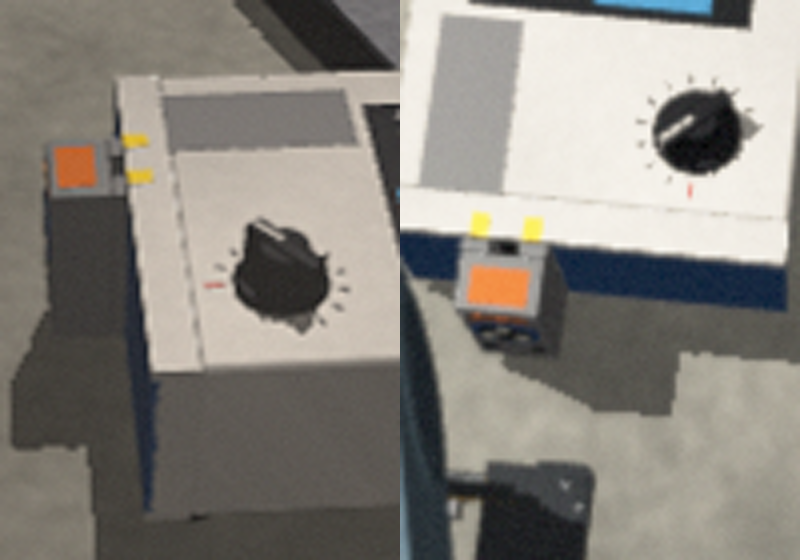

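The head hangs home with its top level and parallel to the drive. Now measuring the dial from its tick circle and triangulating the pointer tips.

```bash
cat > dial.py <<'E'
from h import *
from scipy.optimize import least_squares
def ticks(n,im,roi):
    x,y,w,h=roi;g=cv2.cvtColor(im,cv2.COLOR_BGR2GRAY)[y:y+h,x:x+w];k=6
    g=cv2.resize(g,None,fx=k,fy=k,interpolation=cv2.INTER_CUBIC)
    bh=cv2.morphologyEx(g,cv2.MORPH_BLACKHAT,np.ones((25,25)))
    m=(bh>28).astype(np.uint8);c,l,s,ce=cv2.connectedComponentsWithStats(m);o=[]
    for i in range(1,c):
        if 20<s[i,4]<400: o.append((ce[i]+.5)/k-.5+(x,y))
    return onz(n,o,.135)[:,:2],np.array(o)
if __name__=="__main__":
    im={"top":cv2.imread("pics/t5.png"),"side":cv2.imread("pics/s5.png")}
    for n,roi in(("top",(270,160,40,40)),("side",(345,175,48,42))):
        w,u=ticks(n,im[n],roi)
        c=np.array([.639,.072])
        for _ in range(4):
            d=np.linalg.norm(w-c,axis=1);ok=(d>.027)&(d<.042)
            r=least_squares(lambda p:np.linalg.norm(w[ok]-p[:2],axis=1)-p[2],[*c,.033],loss="soft_l1",f_scale=.001);c=r.x[:2]
        a=np.degrees(np.arctan2(*(w[ok]-c).T[::-1]))
        print(n,r.x.round(4),"res",np.abs(r.fun).max().round(4),"angles cw from -x",np.sort(((180-2.8-a)%360).round(0)))
    f=lambda U,o,k:(np.array(U,float)+.5)/k-.5+o
    print("tip",tri(f((522-400,148),(325,140),3.2),f((240,210),(205,115),3.2)),"in",tri(f((548-400,163),(325,140),3.2),f((268,190),(205,115),3.2)))
E
python3 dial.py
```

```text
top [0.6404 0.0748 0.0343] res 0.0039 angles cw from -x [  2.  25.  50.  74.  98. 121. 167. 190. 201. 214. 237. 258.]
side [0.6419 0.0751 0.0345] res 0.0018 angles cw from -x [  2.  25.  49. 142. 167. 190. 214. 238. 259.]
tip [0.62701413 0.09463393 0.16030321] in [0.6411654  0.07495627 0.16405539]
```

```bash
python3 - <<'E'
from h import *
p=np.array
go((.48,.15,.24),Rd(-27));go((.6405,.0745,.22),Rd(39.2),p((.48,.15,.24)),Rd(-27))
q,e=ik(p((.6405,.0745,.142)),Rd(39.2),[0,.5,1.4,0,1.2,-.7]);print(q.round(2),e);q,e=ik(p((.6405,.0745,.142)),Rd(-57),q);print(q.round(2),e)
E
```

```text
xyz [2.74, 0.959, -0.13] rot [-0.006, -0.017, -10.97] rows>= 9.2
xyz [0.14, 4.432, 0.5] rot [0.0, 0.0, -11.033] rows>= 9.2
[-0.06  0.48  1.4   0.    1.26 -0.74] 2.2512224487073374e-11
[-0.06  0.48  1.4   0.    1.26  0.94] 2.7394613214966105e-09
```

Emit:
play_rows:
  xyz:
    - [2.74,0.96,-0.13]
    - [2.74,0.96,-0.13]
    - [2.74,0.96,-0.13]
    - [2.74,0.96,-0.13]
    - [2.74,0.96,-0.13]
    - [2.74,0.96,-0.13]
    - [2.74,0.96,-0.13]
    - [2.74,0.96,-0.13]
    - [2.74,0.96,-0.13]
    - [2.74,0.96,-0.13]
  delta_rot:
    - [0,0,-10.97]
    - [0,0,-10.97]
    - [0,0,-10.97]
    - [0,0,-10.97]
    - [0,0,-10.97]
    - [0,0,-10.97]
    - [0,0,-10.97]
    - [0,0,-10.97]
    - [0,0,-10.97]
    - [0,0,-10.97]
  claw: 40

```text
clock: 25.22
ee_pos: [0.4825, 0.1491, 0.2388]
ee_rot: [0.852, 0.524, 0.0, -0.0]
contact_force: [0.4, -1.2, -0.1]
gripper_width: 0.427
```

Emit:
play_rows:
  xyz:
    - [0.14,4.43,0.5]
    - [0.14,4.43,0.5]
    - [0.14,4.43,0.5]
    - [0.14,4.43,0.5]
    - [0.14,4.43,0.5]
    - [0.14,4.43,0.5]
    - [0.14,4.43,0.5]
    - [0.14,4.43,0.5]
    - [0.14,4.43,0.5]
    - [0.14,4.43,0.5]
  delta_rot:
    - [0,0,-11.03]
    - [0,0,-11.03]
    - [0,0,-11.03]
    - [0,0,-11.03]
    - [0,0,-11.03]
    - [0,0,-11.03]
    - [0,0,-11.03]
    - [0,0,-11.03]
    - [0,0,-11.03]
    - [0,0,-11.03]

```text
clock: 26.05
ee_pos: [0.6422, 0.0732, 0.2181]
ee_rot: [0.428, 0.904, 0.0, -0.001]
contact_force: [0.5, -0.0, -0.6]
gripper_width: 0.431
```

Emit:
play_rows:
  xyz:
    - [0,0,0.4]
    - [0,0,0.8]
    - [0,0,0.8]
    - [0,0,0.8]
  delta_rot:
    - [0,0,0]
    - [0,0,0]
    - [0,0,0]
    - [0,0,0]

```text
clock: 26.38
ee_pos: [0.641, 0.0736, 0.1856]
ee_rot: [0.431, 0.903, -0.0, -0.002]
contact_force: [-0.0, -0.1, 0.6]
gripper_width: 0.429
```

```bash
python3 - <<'E'
from h import *
st();go((.6405,.0745,.144),Rd(39.2))
E
```

```text
26.38 j [-0.059, 0.452, 1.334, 0.001, 1.359, -0.739] p [0.641, 0.0736, 0.1856] F [-0.0, -0.1, 0.6] M [0.01, -0.01, -0.01] w 39.9
xyz [0.023, 0.006, 1.041] rot [-0.018, -0.027, -0.037] rows>= 1.0
```

Emit:
play_rows:
  xyz:
    - [0.02,0.01,0.3]
    - [0.02,0.01,0.6]
    - [0.02,0.01,0.85]
    - [0.02,0.01,1.03]
    - [0.02,0.01,1.03]
    - [0.02,0.01,1.03]
  delta_rot:
    - [0,0,-0.04]
    - [0,0,-0.04]
    - [0,0,-0.04]
    - [0,0,-0.04]
    - [0,0,-0.04]
    - [0,0,-0.04]

```text
clock: 26.88
ee_pos: [0.6408, 0.0749, 0.1457]
ee_rot: [0.428, 0.904, 0.0, -0.001]
contact_force: [-0.6, 0.1, 0.0]
gripper_width: 0.431
```

Emit:
play_rows:
  xyz:
    - [0,0,0]
    - [0,0,0]
    - [0,0,0]
    - [0,0,0]
    - [0,0,0]
    - [0,0,0]
    - [0,0,0]
  delta_rot:
    - [0,0,0]
    - [0,0,0]
    - [0,0,0]
    - [0,0,0]
    - [0,0,0]
    - [0,0,0]
    - [0,0,0]
  claw: 5
  force: 40

```text
clock: 27.47
ee_pos: [0.6409, 0.075, 0.1461]
ee_rot: [0.428, 0.904, 0.0, -0.0]
contact_force: [0.2, 0.9, 2.1]
gripper_width: 0.127
```

```bash
python3 - <<'E'
from h import *
st();M=R.from_quat(env.sense()['ee_rot']).as_matrix();print(np.degrees(np.arctan2(M[1,1],M[0,1])),M[:,2])
E
```

```text
27.47 j [-0.057, 0.479, 1.39, 0.001, 1.272, -0.744] p [0.6409, 0.075, 0.1461] F [0.2, 0.9, 2.1] M [-0.04, 0.05, 0.04] w 11.8
39.34912786319168 [-1.46661391e-04  1.03669951e-03 -9.99999452e-01]
```

Emit:
play_rows:
  xyz:
    - [0,0,0]
    - [0,0,0]
    - [0,0,0]
    - [0,0,0]
    - [0,0,0]
    - [0,0,0]
    - [0,0,0]
    - [0,0,0]
    - [0,0,0]
    - [0,0,0]
  delta_rot:
    - [0,0,0.8]
    - [0,0,1.6]
    - [0,0,2.4]
    - [0,0,3.2]
    - [0,0,4]
    - [0,0,4.8]
    - [0,0,5.6]
    - [0,0,6.4]
    - [0,0,7.2]
    - [0,0,8]

```text
clock: 28.3
ee_pos: [0.6416, 0.0751, 0.1461]
ee_rot: [0.76, 0.65, 0.001, -0.0]
contact_force: [2.1, 1.3, 0.6]
gripper_width: 0.124
```

Emit:
play_rows:
  xyz:
    - [0,0,0]
    - [0,0,0]
    - [0,0,0]
    - [0,0,0]
    - [0,0,0]
    - [0,0,0]
    - [0,0,0]
    - [0,0,0]
    - [0,0,0]
    - [0,0,0]
  delta_rot:
    - [0,0,0.9]
    - [0,0,1.8]
    - [0,0,2.7]
    - [0,0,3.6]
    - [0,0,4.5]
    - [0,0,5.4]
    - [0,0,6.3]
    - [0,0,7.2]
    - [0,0,8]
    - [0,0,8]

```text
clock: 29.13
ee_pos: [0.6421, 0.0747, 0.1461]
ee_rot: [0.958, 0.286, 0.001, -0.0]
contact_force: [5.1, 0.1, -1.0]
gripper_width: 0.124
```

Emit:
play_rows:
  xyz:
    - [0,0,0]
    - [0,0,0]
  delta_rot:
    - [0,0,0]
    - [0,0,0]

```text
clock: 29.3
ee_pos: [0.6421, 0.0747, 0.1461]
ee_rot: [0.958, 0.288, 0.001, -0.0]
contact_force: [5.3, -0.4, -1.1]
gripper_width: 0.126
```

```bash
python3 - <<'E'
from h import *
st();M=R.from_quat(env.sense()['ee_rot']).as_matrix();print(np.degrees(np.arctan2(M[1,1],M[0,1])),M[:,2])
E
```

```text
29.3 j [-0.057, 0.48, 1.39, 0.001, 1.27, 0.929] p [0.6421, 0.0747, 0.1461] F [5.3, -0.4, -1.1] M [-0.11, -0.82, -0.08] w 11.7
-56.481865476023316 [ 2.20920701e-03  8.42925618e-04 -9.99997204e-01]
```

Turned by 95.8°. Release, lift and look.

Emit:
play_rows:
  xyz:
    - [0,0,0]
    - [0,0,0]
    - [0,0,0]
    - [0,0,0]
    - [0,0,0]
  delta_rot:
    - [0,0,0]
    - [0,0,0]
    - [0,0,0]
    - [0,0,0]
    - [0,0,0]
  claw: 40

```text
clock: 29.72
ee_pos: [0.6402, 0.075, 0.1455]
ee_rot: [0.958, 0.287, -0.001, -0.001]
contact_force: [0.1, 0.0, -0.7]
gripper_width: 0.411
```

Emit:
play_rows:
  xyz:
    - [0,0,-0.8]
    - [0,0,-1.6]
    - [0,0,-2.4]
    - [-0.5,-0.5,-3]
    - [-1.3,-0.9,-3]
    - [-2.1,-1.4,-3]
    - [-2.9,-1.9,-3]
    - [-3.7,-2.4,-3]
    - [-4.2,-2.8,-3]
    - [-4.2,-2.8,-3]
  delta_rot:
    - [0,0,0]
    - [0,0,0]
    - [0,0,0]
    - [0,0,0]
    - [0,0,0]
    - [0,0,0]
    - [0,0,0]
    - [0,0,0]
    - [0,0,0]
    - [0,0,0]

```text
clock: 30.55
ee_pos: [0.434, 0.0767, 0.2663]
ee_rot: [0.958, 0.287, -0.001, -0.001]
contact_force: [-0.4, -0.2, -0.0]
gripper_width: 0.429
```

```bash
python3 - <<'E'
from h import *
st()
s=env.snapshot("side");t=env.snapshot("top")
cv2.imwrite("pics/s6.png",s[:,:,::-1]);cv2.imwrite("pics/t6.png",t[:,:,::-1])
c=lambda i,x,y,w,h,k:cv2.resize(i[y:y+h,x:x+w,::-1],None,fx=k,fy=k,interpolation=cv2.INTER_CUBIC)
cv2.imwrite("pics/st6.png",np.hstack([c(s,300,140,100,120,4),c(t,220,140,100,120,4)]))
for n,i in(("side",s),("top",t)): orange(n,i[:,:,::-1].copy(),.130)
for n,a,b in(("side","s5","s6"),("top","t5","t6")):  # bystanders: change vs start
    d=cv2.absdiff(cv2.imread(f"pics/{n}0.png"),cv2.imread(f"pics/{b}.png")).max(2)
    for nm,r in {"side":{"beaker":(368,328,40,50),"bottle":(410,328,38,56),"bolt":(368,412,40,36),"marker":(195,440,80,40),"box":(250,135,50,40),"wrench":(212,190,70,18)}}.get(n,{"top":{}}.get(n,{})).items():
        x,y,w,h=r;print(nm,(d[y:y+h,x:x+w]>40).mean().round(3))
E
```

```text
30.55 j [-0.08, 0.028, 1.691, 0.001, 1.425, 0.907] p [0.434, 0.0767, 0.2663] F [-0.4, -0.2, -0.0] M [-0.02, 0.14, -0.0] w 39.9
side 84 [318.1 171.2] mean [0.5436 0.1868] rect [0.5437 0.1863] [0.0315 0.0201] 88.6
beaker 0.0
bottle 0.0
bolt 0.0
marker 0.103
box 0.208
wrench 0.0
```

View pics/st6.png

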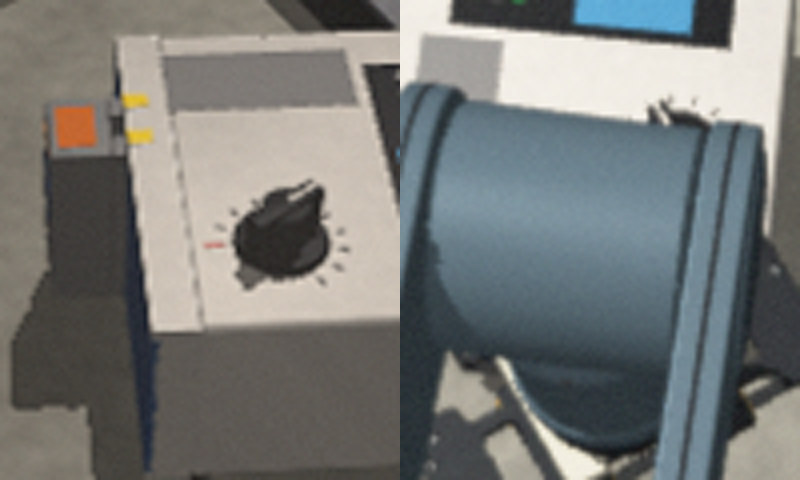

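The side view shows the head unmoved and the pointer now at upper right, about (379,186). The arm covers the top view, so I'll move it aside for a final check.

```bash
python3 - <<'E'
from h import *
M=R.from_quat(env.sense()['ee_rot']).as_matrix()
go((.30,.42,.26),M)
tip=onz("side",[((318+.5)/4-.5+300,(183+.5)/4-.5+140)],.161)[0][:2];d=tip-[.641,.075];print(tip,np.linalg.norm(d),"cw from stop",(177.2-np.degrees(np.arctan2(d[1],d[0])))%360)
E
```

```text
xyz [1.836, -9.086, 0.17] rot [0.0, 0.0, 0.0] rows>= 8.9
[0.66322925 0.09250019] 0.02829127113740063 cw from stop 138.98807156896015
```

Emit:
play_rows:
  xyz:
    - [1.83,-9.08,0]
    - [1.83,-9.08,0]
    - [1.83,-9.08,0]
    - [1.83,-9.08,0]
    - [1.83,-9.08,0]
    - [1.83,-9.08,0]
    - [1.83,-9.08,0]
    - [1.83,-9.08,0]
    - [1.83,-9.08,0]
    - [1.83,-9.08,0]
  delta_rot:
    - [0,0,0]
    - [0,0,0]
    - [0,0,0]
    - [0,0,0]
    - [0,0,0]
    - [0,0,0]
    - [0,0,0]
    - [0,0,0]
    - [0,0,0]
    - [0,0,0]

```text
clock: 31.48
ee_pos: [0.2984, 0.4258, 0.2657]
ee_rot: [0.957, 0.29, -0.001, -0.002]
contact_force: [0.3, -0.4, 0.2]
gripper_width: 0.432
```

```bash
python3 - <<'E'
from h import *
st()
s=env.snapshot("side");t=env.snapshot("top")
cv2.imwrite("pics/s7.png",s[:,:,::-1]);cv2.imwrite("pics/t7.png",t[:,:,::-1])
for n,i in(("side",s),("top",t)): orange(n,i[:,:,::-1].copy(),.130)
c=lambda i,x,y,w,h,k:cv2.resize(i[y:y+h,x:x+w,::-1],None,fx=k,fy=k,interpolation=cv2.INTER_CUBIC)
a=c(t,260,150,60,60,5)
o=np.zeros((480,740,3),np.uint8);o[:300,:300]=a;o[:,300:]=t[:,80:520,::-1];o[300:,:]=np.where(o[300:]>0,o[300:],0);o[300:480,:300]=c(s,200,420,100,60,3)
cv2.imwrite("pics/fin.png",o)
E
```

```text
31.48 j [0.742, 0.175, 1.527, 0.004, 1.439, 1.724] p [0.2984, 0.4258, 0.2657] F [0.3, -0.4, 0.2] M [-0.06, 0.13, 0.03] w 40.2
side 85 [318.2 171.2] mean [0.5437 0.1867] rect [0.5442 0.1857] [0.031  0.0205] 84.0
top 117 [239.1 216.2] mean [0.5432 0.1864] rect [0.5436 0.1864] [0.0193 0.0326] 2.8
```

View pics/fin.png

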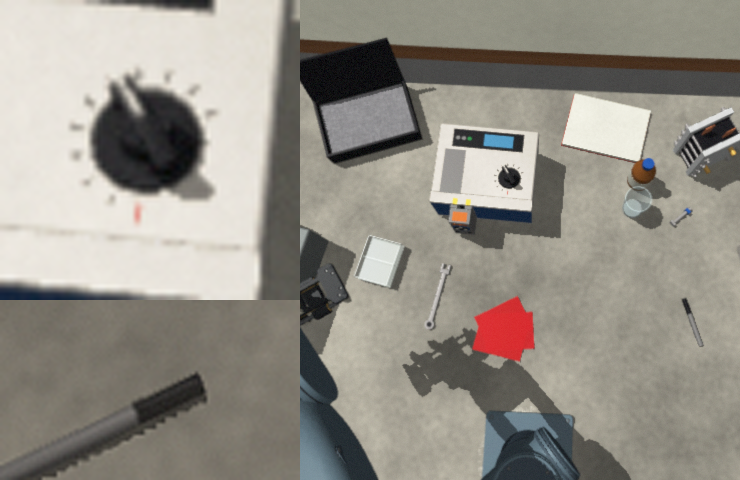

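```bash
python3 - <<'E'
from h import *
f=lambda U:(np.array(U,float)+.5)/5-.5+(260,150)
w=onz("top",[f((128,82)),f((155,133))],.161)[:,:2];d=w[0]-w[1];print(w,"cw",(177.2-np.degrees(np.arctan2(d[1],d[0])))%360)
d=w[0]-[.641,.075];a=(177.2-np.degrees(np.arctan2(d[1],d[0])))%360;print(a)
if 132<a<156: env.job_done();print("done")
E
```

```text
[[0.66069536 0.08365552]
 [0.63641283 0.06971251]] cw 147.33560601426882
153.47596700406493
the job is handed in; nothing more can be done
done
```

The pump head is locked fully home on the drive and the dial is at six clicks. I handed the job in at about 31.6 s.

**Head:** I stood it on its foot, regripped it from above and slid its claws into the slots. I then pressed it down until it stopped firmly at about 22 N. It also held against a 21 N upward pull, with about 1.5 mm of movement. After I let go, both cameras showed it upright, in line with the drive and not moving.

**Dial:** It started at the second click and I turned it 95.8° clockwise, which is four more clicks. The pointer angle from the stop should be 144°. It read 147° along the pointer line, and 139° (side camera) and 153° (top camera) using the pointer's tip. The tip readings disagree because of image resolution, but all three are nearest click six; the 153° is the closest to a boundary (156°).

**Other items:** The beaker, bottle, bolt and wrench showed no change in the side view. An image comparison flagged the marker (10% of its pixels changed) and the parts box (21%). In the final picture both appear undisturbed, so I put that down to the arm or its shadow, but I did not measure them again. The robot was touching nothing at hand-in.

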